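# Set up the bedside table for the night

## Task

Get the bedside table ready for the night: turn both square cream beakers, which stand mouth-down, right way up so that they stand on their cork mat ready to drink from, and lay each thing from the grey mat (there may be two to four of a thermometer case, a torch, a thick-handled spoon and a hairbrush) flat in the white rack, one to a compartment in any order, the same side up as it lies now and with its head (cap, lamp, spoon bowl or bristles) towards the rack's hanging tab. Leave the bottle, the clock and the book alone, and let go of everything at the end.

Things in the scene. Friction and masses are not known exactly. Their poses are not given: they have to be found in the camera images.
- cork_mat: fixed cork mat, 240 (x) x 280 (y) x 3 mm thick, flat on the table, on which the beakers stand; origin at the centre of its underside, z up
- grey_mat: fixed grey felt mat, 240 (x) x 280 (y) x 3 mm, on which the loose things lie at the start; origin at the centre of its underside
- rack: white plastic rack lying flat, fixed, 172 (x) x 270 (y) x 15 mm, with four open compartments side by side along y, each 160 mm long (along x) by 60 wide, centred at x = 0, y = -99, -33, 33, 99 mm; floor 3 mm thick, walls 6 mm thick rise to 15 mm. A flat hanging tab (24 x 70 mm, dark keyhole) sticks out at its +x end. Origin at the centre of its underside, z up
- mug_a: square cream ceramic beaker, no handle, 64 x 64 mm outside, 76 mm high, straight 5 mm walls, one end open (mouth), one closed (foot, 7 mm thick), about 0.22 kg. Starts mouth-down. Origin at the centre of the mouth; z points from the mouth to the foot (up at the start, down when it stands right way up); x and y are square to its sides
- mug_a_foot (a point): centre of the outside of that beaker's foot, 76 mm from the mouth
- mug_b: square cream ceramic beaker, no handle, 64 x 64 mm outside, 76 mm high, straight 5 mm walls, one end open (mouth), one closed (foot, 7 mm thick), about 0.22 kg. Starts mouth-down. Origin at the centre of the mouth; z points from the mouth to the foot (up at the start, down when it stands right way up); x and y are square to its sides
- mug_b_foot (a point): centre of the outside of that beaker's foot, 76 mm from the mouth
- thermo_case: blue plastic thermometer case; its head is the wider cap. 130 mm long along its x, head towards +x; straight shaft 28 mm wide (y) and 28 mm high from x = -65 to +25 mm, head 36 to 42 mm wide from +25 to +65 mm; about 0.1 kg. Origin at the centre of its underside, z up as it lies; balance point near x = +5 mm. May be absent
- thermo_case_head (a point): centre of that head, 45 mm along x from the origin, 14 mm up
- torch: bedside torch, black square shaft; its head is the square metal lamp end (36 mm high). 130 mm long along its x, head towards +x; straight shaft 28 mm wide (y) and 28 mm high from x = -65 to +25 mm, head 36 to 42 mm wide from +25 to +65 mm; about 0.1 kg. Origin at the centre of its underside, z up as it lies; balance point near x = +5 mm. May be absent
- torch_head (a point): centre of that head, 45 mm along x from the origin, 14 mm up
- spoon: easy-grip spoon with a thick grey handle; its head is the steel spoon bowl (10 mm high). 130 mm long along its x, head towards +x; straight shaft 28 mm wide (y) and 28 mm high from x = -65 to +25 mm, head 36 to 42 mm wide from +25 to +65 mm; about 0.1 kg. Origin at the centre of its underside, z up as it lies; balance point near x = +5 mm. May be absent
- spoon_head (a point): centre of that head, 45 mm along x from the origin, 14 mm up
- hairbrush: wooden hairbrush lying bristles down; its head is the wide bristled end. 130 mm long along its x, head towards +x; straight shaft 28 mm wide (y) and 28 mm high from x = -65 to +25 mm, head 36 to 42 mm wide from +25 to +65 mm; about 0.1 kg. Origin at the centre of its underside, z up as it lies; balance point near x = +5 mm. May be absent
- hairbrush_head (a point): centre of that head, 45 mm along x from the origin, 14 mm up
- amber_bottle: empty amber glass bottle, 60 mm across, 135 mm high, standing; origin at its foot; to be left alone
- clock: white alarm clock, 45 x 110 x 80 mm high; origin at its foot; to be left alone
- book: closed green book lying flat, 90 x 140 x 26 mm; origin at its underside; to be left alone
There are look-alikes about, which are no part of the job. Leave any pink look-alike of the spoon alone.

How it is judged:
At the end, for the whole second after the job is handed in: Both beakers stand mouth up (0.1 rad), foot on the cork mat with its centre 5 mm inside the edge; each thing present lies right side up (0.1 rad) on a compartment floor (5 mm), within 30 mm of its middle lengthwise, head towards the tab; all at rest (angle between each of mug_a, mug_b's own z axis and vertical above 3.04159 rad and z of mug_a_foot in the frame of cork_mat between -0.003 and 0.009 m and x of mug_a_foot in the frame of cork_mat between -0.115 and 0.115 m and y of mug_a_foot in the frame of cork_mat between -0.135 and 0.135 m and linear speed of each of mug_a, mug_b, thermo_case, torch, spoon, hairbrush below 0.02 m/s and z of mug_b_foot in the frame of cork_mat between -0.003 and 0.009 m and x of mug_b_foot in the frame of cork_mat between -0.115 and 0.115 m and y of mug_b_foot in the frame of cork_mat between -0.135 and 0.135 m and angle between each of thermo_case, torch, spoon, hairbrush's own z axis and vertical below 0.1 rad and z of thermo_case in the frame of rack between -0.003 and 0.008 m and x of thermo_case in the frame of rack between -0.03 and 0.03 m and y of thermo_case in the frame of rack between -0.132 and 0.132 m and x of each of thermo_case_head, torch_head, spoon_head, hairbrush_head in the frame of rack above 0.01 m and z of torch in the frame of rack between -0.003 and 0.008 m and x of torch in the frame of rack between -0.03 and 0.03 m and y of torch in the frame of rack between -0.132 and 0.132 m and z of spoon in the frame of rack between -0.003 and 0.008 m and x of spoon in the frame of rack between -0.03 and 0.03 m and y of spoon in the frame of rack between -0.132 and 0.132 m and z of hairbrush in the frame of rack between -0.003 and 0.008 m and x of hairbrush in the frame of rack between -0.03 and 0.03 m and y of hairbrush in the frame of rack between -0.132 and 0.132 m); the robot touches nothing.
It fails at once if the amber bottle is moved more than 30 mm or tipped over (distance of amber_bottle from where it was at the start of the episode above 0.03 m or angle between amber_bottle's own z axis and vertical above 0.3 rad).
It fails at once if the clock is moved more than 30 mm or tipped over (distance of clock from where it was at the start of the episode above 0.03 m or angle between clock's own z axis and vertical above 0.3 rad).
It fails at once if the book is moved more than 30 mm or tipped over (distance of book from where it was at the start of the episode above 0.03 m or angle between book's own z axis and vertical above 0.3 rad).
Of thermo_case, torch, spoon, hairbrush only 2 to 4 are there at a start; the rules pass over those that are not, and their reading is None.
At some moment in a run one of mug_a, mug_b, thermo_case, torch, spoon, hairbrush may be knocked a few centimetres aside while the robot is not near it.
Once in a run the grip may slacken for a moment while it holds something.
It also fails if it takes over 210 s, if anything falls off the work surface, if the arm or the gripper's body presses on something with over 40 N, if the wrist force passes 120 N, or if a joint passes its speed limit or range.

## Robot

A 7-joint arm with a two-finger parallel gripper is mounted at the origin on the work surface. World frame = base frame: x ahead of the robot, y to its left, z up, the work surface at z = 0. Lengths are in m, angles in rad, forces in N, time in s.
With the tool pointing down it reaches from about 0.425 to 0.875 m from the base axis. Payload 8.4 kg.
Tool frame: the origin (TCP) lies midway between the tips of the shut fingers; the grasp point (between the pads) lies 19 mm behind it; z points along the fingers, y is the line along which they close (so a half turn about z gives the same grasp; the last joint's range is limited). The gripper opens to 87 mm and grips with 3 to 60 N. Pads are 19 mm wide; open, the fingers measure 117 mm over their backs; the gripper's body (75 mm by 190 mm) begins 51 mm behind the grasp point.
Start: joints at [-1.237, 0.333, 0.04, 1.465, -0.013, 1.343, -0.059], TCP at [0.273, 0.59, 0.223] pointing down, gripper open.
Joint ranges: [-2.58, 2.58], [-0.38, 2.09], [-1.3, 1.39], [0.25, 2.4], [-1.5, 4.64], [0.08, 2.09], [-2.65, 2.65]. Speed limits (rad/s): [2.22, 2.22, 2.79, 2.79, 3.14, 3.14, 3.14].

## Interface

Orientations are given as a unit quaternion [w, x, y, z].
In Python, from cell import readout, viewer, order gives the robot as it stands.
- The arm moves only by the tool drive_tool, never from a script. Its argument "motion" is a list of rows, each a list of 2 entries, a list of its own where there are three numbers: the shift along the tool's x, y, z in cm, then the turn, a rotation vector about the tool's x, y, z in degrees. In form: [[[x, y, z], [wx, wy, wz]], ...]. A call has 1 to 20 rows; each row is the pose to reach, as a shift and turn from the pose commanded when the call began, along the tool's axes at that moment; what a row does not reach only later rows make up. A row lasts 1/12 s, in which the tool goes at most 41.7 mm and 7.16 degrees, less where a joint would pass 70% of its speed; a pose out of reach is approached as far as the arm can. A call with a gripper value outside its range is refused whole. "gripper" is the closure, from 0 (fully open) to 1 (shut), set as the call begins (left out, the last holds). The fingers move at their own pace and stop on an object; "squeeze" is the grip in N (left out, the last holds). Time passes only in rows, so rows that repeat a pose let the fingers close. It gives the time, the measured TCP pose, the force, the opening and the grip force at its end, in the units of the state.
- readout.sense(): the state, without advancing time (a new reading comes with each control period).
- viewer.snapshot(name): name is "side" or "top"; returns (picture, depth): 384x512x3 uint8, blue, green, red; 384x512 float32, m along the optical axis (not along the pixel's ray), 0 where there is no reading.
- viewer.calibration(name): a dict with "intrinsics" (3x3 intrinsics, pixels), "rvec" (rotation vector, rad) and "tvec" (3), from world to camera coordinates, as OpenCV has them. Camera axes: x right, y down, z forward; pixel columns grow to the right and rows downward; lengths in m; the calibration is good to about 2 mm. A picture is of the moment at which its call begins. calibration takes no time and is no camera call.
- order.close_job(): hands the job in; it is judged then, once.
Trained networks look in the newest picture that a camera, given by its name, has taken for a name from the list of things; names that differ only in an ending like _2 or _b are one class to them, and where a whole thing is asked for, a point or a joint stands for the part that bears it (a point fixed in the world has none). Each returns a list of dicts, best first, with "p" (0 to 1); they miss things now and then, are a little off and sometimes report something else, mostly with a low value. They report only what shows in the picture. A call takes as long as a camera call. They do not tell look-alikes from the thing itself.
- viewer.look_for(thing, camera): "box" ([left, top, right, bottom] in pixels, round what is visible of it).
The state is a dict: "t": time; "joint_positions": joint angles; "qd": joint speeds; "joint_torque": joint torques, N m; "position": TCP position; "eef_rot": TCP orientation; "force": force on the tool from outside, world axes, zero at the start; "moment": the same for the moment, N m; "grip_width": finger opening in m; "finger_force": force on a finger pad.
Only numpy, scipy, OpenCV 4.12 (cv2) and the standard library are available. Lean on these libraries where they do the work, as an engineer would, in place of code of your own. Each camera call takes 0.05 s, during which the arm holds its last target. There are 200 camera calls.

## Working session

There is one attempt and no reset: what is moved stays moved. The work goes in short steps, Python scripts to look and compute and a tool call to move; the robot and the scene stay as the last step left them, time stands still between calls to the robot, and variables do not carry over. Pictures are saved under pics/ and viewed, at most 14 in all, crops included, and the job is handed in when it is done.

Besides the shell and the picture viewer there is one more tool, called after "Call:" in YAML: its name, and indented under it one key for each argument. drive_tool: Moves the arm, as the interface text tells. Its arguments: {"type":"object","properties":{"motion":{"type":"array"},"gripper":{"type":"number"},"squeeze":{"type":"number"}},"required":["motion"]}

```bash
ls; mkdir -p pics; cat > h.py <<'E'
import numpy as np, cv2
from cell import readout, viewer, order
from scipy.spatial.transform import Rotation as R
def cal(c):
    k=viewer.calibration(c); return np.array(k["intrinsics"]),cv2.Rodrigues(np.array(k["rvec"],float))[0],np.array(k["tvec"],float).ravel()
def cloud(c,d):
    K,Rm,t=cal(c); v,u=np.mgrid[:384,:512]
    p=np.stack([(u-K[0,2])/K[0,0]*d,(v-K[1,2])/K[1,1]*d,d],-1)
    return (p-t)@Rm
def ray(c,u,v,z):
    K,Rm,t=cal(c); r=Rm.T@np.linalg.inv(K)@np.array([u,v,1.]); o=-Rm.T@t
    return o+r*(z-o[2])/r[2]
def pose():
    s=readout.sense(); q=s["eef_rot"]; return np.array(s["position"]),R.from_quat([q[1],q[2],q[3],q[0]]),s
E
python3 - <<'E'
from h import *
for c in("top","side"):
    im,d=viewer.snapshot(c); cv2.imwrite(f"pics/{c}0.png",cv2.resize(im,(800,600),interpolation=cv2.INTER_CUBIC)); np.savez(f"{c}0.npz",im=im,d=d)
    K,Rm,t=cal(c); print(c,K.round(1).tolist(),(-Rm.T@t).round(3),Rm[2].round(2))
    for n in["mug_a","thermo_case","torch","spoon","hairbrush","rack","cork_mat","grey_mat","amber_bottle","clock","book"]:
        print(n,[(np.round(b["box"]).astype(int).tolist(),round(b["p"],2)) for b in viewer.look_for(n,c)])
p,r,s=pose();print(s)
E
```

```text
pics
top [[358.2, 0.0, 261.7], [0.0, 358.2, 184.3], [0.0, 0.0, 1.0]] [ 0.347 -0.071  1.181] [ 0.18  0.02 -0.98]
mug_a [([118, 172, 144, 199], 0.68), ([167, 199, 197, 227], 0.6), ([182, 117, 206, 144], 0.23)]
thermo_case [([293, 204, 332, 223], 0.72)]
torch [([294, 166, 332, 184], 0.67)]
spoon [([345, 264, 385, 280], 0.85), ([405, 157, 423, 192], 0.7), ([341, 102, 358, 141], 0.61), ([170, 202, 196, 226], 0.6), ([338, 170, 378, 181], 0.52), ([291, 168, 331, 185], 0.27)]
hairbrush [([343, 199, 382, 215], 0.66)]
rack [([213, 155, 277, 237], 0.89)]
cork_mat [([122, 164, 205, 238], 0.74)]
grey_mat [([292, 159, 385, 236], 0.68)]
amber_bottle [([184, 116, 207, 145], 0.59)]
clock [([287, 120, 322, 143], 0.63), ([340, 170, 376, 179], 0.19)]
book [([230, 106, 274, 135], 0.81)]
side [[440.7, 0.0, 263.5], [0.0, 440.7, 191.4], [0.0, 0.0, 1.0]] [-0.001 -0.772  0.899] [ 0.46  0.58 -0.67]
mug_a [([168, 151, 198, 187], 0.66), ([165, 118, 195, 152], 0.56)]
thermo_case [([252, 238, 300, 270], 0.6)]
torch [([282, 218, 329, 253], 0.93)]
spoon [([379, 307, 434, 328], 0.97), ([230, 326, 275, 359], 0.69), ([
[... 438 characters left out ...]
t_positions': array([-1.23723188,  0.33318372,  0.03985295,  1.46542452, -0.01339418,
        1.34331988, -0.05849747]), 'qd': array([ 0.00107798,  0.00028969,  0.00201272,  0.00016605, -0.0002256 ,
        0.00059813, -0.00069318]), 'joint_torque': array([-1.84177828e-03, -6.56109738e+01,  1.33207273e+00, -4.04072857e+01,
       -5.98481717e-02,  3.44454590e-02,  3.23067593e-05]), 'position': array([0.27256607, 0.59003868, 0.22254375]), 'eef_rot': array([-1.43881303e-05,  2.14689135e-01,  9.76682433e-01, -3.33453301e-05]), 'force': array([-0.39229928,  0.87216036, -0.57399948]), 'moment': array([-0.02359142,  0.00825618, -0.07065861]), 'finger_force': 0.0, 'grip_width': 0.08701547028661567}
```

View pictures.

View pics/top0.png

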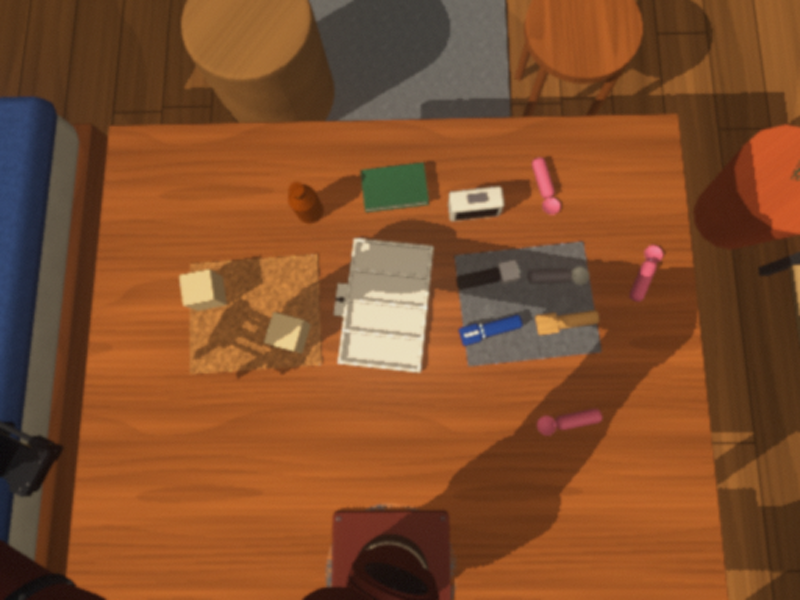

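View pics/side0.png

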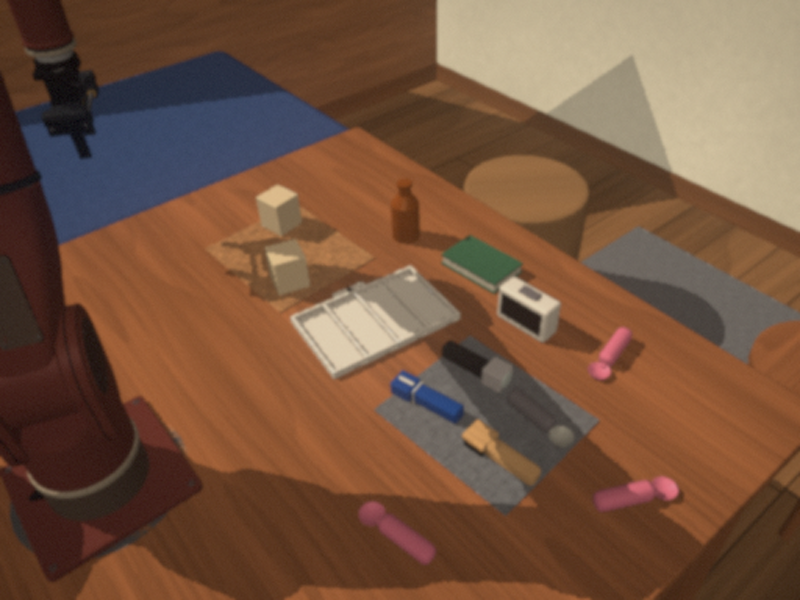

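The top view shows four things on the grey mat, in 800x600 pixels. The torch is at (488,275) with its lamp to the right. The spoon is at (558,275), grey handle, bowl to the right. The thermometer case is at (492,328) with its cap to the left. The hairbrush is at (566,322) with its bristles to the left. The beakers are at (203,288) and (285,333), and the rack is at (387,305) with its tab to the left (+y).

The spoon candidates are the grey one at (558,275) on the mat and three pink ones at (545,187), (648,272) and (570,422). The grey one fits the description: grey handle, steel bowl, lying on the grey mat. I'll confirm it in a crop while I measure.

```bash
cat > meas.py <<'E'
from h import *
def grab():
    P=[];C=[];S=[]
    for i,c in enumerate(("top","side")):
        im,d=viewer.snapshot(c); p=cloud(c,d); m=d>0
        P.append(p[m]);C.append(im[m]);S.append(np.full(m.sum(),i))
    return np.concatenate(P),np.concatenate(C),np.concatenate(S)
def blobs(P,C,S,box,zmin,cell=.003,zmax=.2,amin=30):
    x0,x1,y0,y1=box; m=(P[:,0]>x0)&(P[:,0]<x1)&(P[:,1]>y0)&(P[:,1]<y1)&(P[:,2]>zmin)&(P[:,2]<zmax)
    P,C,S=P[m],C[m],S[m]; ij=((P[:,:2]-[x0,y0])/cell).astype(int)
    g=np.zeros((int((x1-x0)/cell)+2,int((y1-y0)/cell)+2),np.uint8); g[ij[:,0],ij[:,1]]=1
    n,l=cv2.connectedComponents(cv2.dilate(g,np.ones((3,3),np.uint8)))
    L=l[ij[:,0],ij[:,1]]
    for k in range(1,n):
        q=L==k
        if q.sum()<amin: continue
        (cx,cy),(w,h),a=cv2.minAreaRect((P[q,:2]*1000).astype(np.float32))
        zt=[np.percentile(P[q&(S==i),2],95).round(3) if (q&(S==i)).any() else None for i in(0,1)]
        print(q.sum(),"c",round(cx),round(cy),"wh",round(w),round(h),"ang(x->y)",round(a,1),"ztop",zt,"bgr",np.median(C[q],0))
E
python3 - <<'E'
from meas import *
P,C,S=grab(); print([np.median(P[(S==i)&(abs(P[:,0]-.3)<.05)&(abs(P[:,1]+.05)<.1),2]) for i in(0,1)])
blobs(P,C,S,(.25,1.0,-.75,.6),.012)
im=np.load("top0.npz")["im"]; cv2.imwrite("pics/crop1.png",cv2.resize(im[150:250,110:390],None,fx=2.85,fy=2.85,interpolation=cv2.INTER_CUBIC))
for c in("top",):
    for n,(u,v) in dict(rack1=(227,153),rack2=(277,157),rack3=(270,237),rack4=(216,233)).items(): print(n,ray(c,u,v,.015).round(3))
E
```

```text
[np.float64(-0.00020459791638900655), np.float64(0.00012067212056596315)]
815 c 291 -366 wh 36 119 ang(x->y) 12.4 ztop [np.float64(0.03), np.float64(0.03)] bgr [ 75.  68. 138.]
1498 c 533 7 wh 177 272 ang(x->y) 83.1 ztop [np.float64(0.019), np.float64(0.018)] bgr [144.5 172.  191.5]
1199 c 469 207 wh 73 65 ang(x->y) 75.0 ztop [np.float64(0.082), np.float64(0.081)] bgr [ 88. 123. 147.]
1039 c 474 -210 wh 40 132 ang(x->y) 13.2 ztop [np.float64(0.034), np.float64(0.034)] bgr [122.  73.  49.]
1189 c 490 -367 wh 43 133 ang(x->y) 8.7 ztop [np.float64(0.034), np.float64(0.033)] bgr [ 62.  99. 140.]
1233 c 561 388 wh 71 72 ang(x->y) 12.3 ztop [np.float64(0.082), np.float64(0.081)] bgr [103. 143. 172.]
748 c 579 -534 wh 32 104 ang(x->y) 65.9 ztop [np.float64(0.03), np.float64(0.03)] bgr [ 78.  71. 145.]
1042 c 584 -207 wh 43 133 ang(x->y) 13.6 ztop [np.float64(0.041), np.float64(0.04)] bgr [35.5 41.  50. ]
697 c 587 -356 wh 131 37 ang(x->y) 89.6 ztop [np.float64(0.033), np.float64(0.032)] bgr [61. 66. 74.]
1646 c 738 -184 wh 49 113 ang(x->y) 5.5 ztop [np.float64(0.08), np.float64(0.079)] bgr [114. 133. 149.]
973 c 740 174 wh 54 63 ang(x->y) 29.7 ztop [np.float64(0.136), np.float64(0.135)] bgr [ 24.  54. 103.]
1988 c 792 -11 wh 97 146 ang(x->y) 7.0 ztop [np.float64(0.03), np.float64(0.03)] bgr [61. 96. 67.]
496 c 798 -338 wh 105 34 ang(x->y) 12.3 ztop [np.float64(0.031), np.float64(0.03)] bgr [110.5 102.  206. ]
rack1 [0.674 0.075 0.015]
rack2 [ 0.657 -0.093  0.015]
rack3 [ 0.392 -0.066  0.015]
rack4 [0.406 0.109 0.015]
```

View pics/crop1.png

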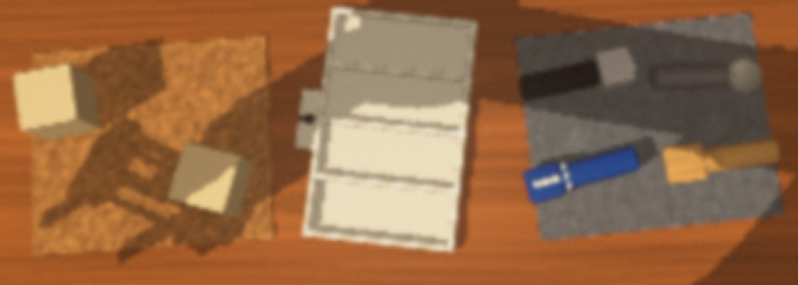

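The crop confirms the grey spoon at about (705,75), with its steel bowl to the right. The others are pink and lie off the mat. Next I'll measure the beaker tops and the cork mat more closely, and work out lean poses for the flip.

```bash
cat >> h.py <<'E'
def tool(yaw,lean=0):
    "closing axis (tool y) at yaw deg; lean deg about tool y from straight down"
    y=np.radians(yaw); Y=np.array([np.cos(y),np.sin(y),0]); Z=np.array([0,0,-1.]); X=np.cross(Y,Z)
    return R.from_matrix(np.stack([X,Y,Z],1))*R.from_euler("y",lean,degrees=True)
def go(*targets,start=None):
    "targets (grasp-point xyz mm, R): print each as shift/turn from start"
    p,r,s=pose()
    if start: r=start[1]; p=np.array(start[0])/1000+.019*r.as_matrix()[:,2]
    for g,q in targets:
        t=np.array(g)/1000+.019*q.as_matrix()[:,2]
        d=r.inv().apply(t-p)*100; w=(r.inv()*q).as_rotvec(degrees=True)
        print("[[%.1f,%.1f,%.1f],[%.1f,%.1f,%.1f]]"%(*d,*w),"rows>=%d"%max(np.ceil(np.linalg.norm(d)/4.17),np.ceil(np.linalg.norm(w)/7.16)))
E
python3 - <<'E'
from meas import *
P,C,S=grab()
blobs(P,C,S,(.35,.75,.1,.5),.072,zmax=.1)
for u,v in((122,168),(205,162),(206,236),(121,239)): print(ray("top",u,v,.003).round(3))
for l in(45,-45):
    print(l,"t",tool(-15,l).as_matrix()[:,2].round(2)); go(([469,207,160],tool(-15,l)))
E
```

```text
735 c 469 207 wh 71 64 ang(x->y) 75.4 ztop [np.float64(0.083), np.float64(0.082)] bgr [ 92. 132. 161.]
660 c 560 389 wh 67 72 ang(x->y) 10.7 ztop [np.float64(0.082), np.float64(0.083)] bgr [138. 188. 225.]
276 c 732 175 wh 63 36 ang(x->y) 90.0 ztop [np.float64(0.099), np.float64(0.099)] bgr [ 23.   58.5 118.5]
[0.631 0.436 0.003]
[0.647 0.151 0.003]
[0.398 0.143 0.003]
[0.391 0.424 0.003]
45 t [ 0.18  0.68 -0.71]
[[-33.7,-25.2,7.6],[-31.4,37.3,75.8]] rows>=13
-45 t [-0.18 -0.68 -0.71]
[[-34.1,-27.9,7.6],[31.4,-37.3,75.8]] rows>=13
```

Call:
drive_tool:
  motion:
    - [[-33.7, -25.2, 7.6], [-31.4, 37.3, 75.8]]
    - [[-33.7, -25.2, 7.6], [-31.4, 37.3, 75.8]]
    - [[-33.7, -25.2, 7.6], [-31.4, 37.3, 75.8]]
    - [[-33.7, -25.2, 7.6], [-31.4, 37.3, 75.8]]
    - [[-33.7, -25.2, 7.6], [-31.4, 37.3, 75.8]]
    - [[-33.7, -25.2, 7.6], [-31.4, 37.3, 75.8]]
    - [[-33.7, -25.2, 7.6], [-31.4, 37.3, 75.8]]
    - [[-33.7, -25.2, 7.6], [-31.4, 37.3, 75.8]]
    - [[-33.7, -25.2, 7.6], [-31.4, 37.3, 75.8]]
    - [[-33.7, -25.2, 7.6], [-31.4, 37.3, 75.8]]
    - [[-33.7, -25.2, 7.6], [-31.4, 37.3, 75.8]]
    - [[-33.7, -25.2, 7.6], [-31.4, 37.3, 75.8]]
    - [[-33.7, -25.2, 7.6], [-31.4, 37.3, 75.8]]
    - [[-33.7, -25.2, 7.6], [-31.4, 37.3, 75.8]]
    - [[-33.7, -25.2, 7.6], [-31.4, 37.3, 75.8]]
    - [[-33.7, -25.2, 7.6], [-31.4, 37.3, 75.8]]

```text
t: 2.73
position: [0.4732, 0.2204, 0.1472]
eef_rot: [-0.233, 0.732, 0.564, 0.304]
force: [0.7, 0.1, -0.0]
grip_width: 0.0873
finger_force: 0.0
```

```bash
python3 - <<'E'
from h import *
p,r,s=pose(); print(s["t"],p,s["joint_positions"].round(2),r.as_matrix().round(2).tolist(),s["force"].round(1))
go(([469,207,160],tool(-15,45)),([469,207,160],tool(-15,-45)))
E
```

```text
2.7333 [0.47320429 0.22041592 0.14717494] [-0.56  0.02  0.55  2.25 -1.03  0.93  0.4 ] [[0.18, 0.97, 0.18], [0.68, -0.26, 0.68], [0.71, 0.0, -0.71]] [ 0.7  0.1 -0. ]
[[-0.1,-0.1,-0.0],[-0.0,-0.0,0.2]] rows>=1
[[-2.0,-0.1,-1.9],[0.1,-90.0,0.2]] rows>=13
```

Call:
drive_tool:
  motion:
    - [[0, 0, 0], [0, -7, 0]]
    - [[-2, 0, -1.9], [0, -90, 0]]
    - [[-2, 0, -1.9], [0, -90, 0]]
    - [[-2, 0, -1.9], [0, -90, 0]]
    - [[-2, 0, -1.9], [0, -90, 0]]
    - [[-2, 0, -1.9], [0, -90, 0]]
    - [[-2, 0, -1.9], [0, -90, 0]]
    - [[-2, 0, -1.9], [0, -90, 0]]
    - [[-2, 0, -1.9], [0, -90, 0]]
    - [[-2, 0, -1.9], [0, -90, 0]]
    - [[-2, 0, -1.9], [0, -90, 0]]
    - [[-2, 0, -1.9], [0, -90, 0]]
    - [[-2, 0, -1.9], [0, -90, 0]]
    - [[-2, 0, -1.9], [0, -90, 0]]
    - [[-2, 0, -1.9], [0, -90, 0]]
    - [[-2, 0, -1.9], [0, -90, 0]]

```text
t: 4.07
position: [0.4664, 0.1935, 0.1462]
eef_rot: [0.232, 0.734, 0.563, -0.302]
force: [0.6, -0.8, -0.3]
grip_width: 0.0872
finger_force: 0.0
```

```bash
python3 - <<'E'
from h import *
p,r,s=pose(); print(s["t"],p,s["joint_positions"].round(2),r.as_matrix().round(2).tolist(),s["force"].round(1))
U=np.array([469,207,0]);q=tool(-15,45)
k=-q.as_matrix()[:,2]*1000
a=np.array([469,207,42])+.005*k*1
print(a); go((a+.1*k,q),(a,q)); go((a+[0,0,70],q),(a+[0,0,70],tool(-15,-45)),start=(a,q))
E
```

```text
4.0667 [0.46639357 0.19349842 0.1461703 ] [-0.96  0.58  0.28  1.54  0.28  1.7  -1.  ] [[0.18, 0.97, -0.18], [0.69, -0.26, -0.68], [-0.7, 0.0, -0.71]] [ 0.6 -0.8 -0.3]
[468.08493649 203.58493649  45.53553391]
[[-0.3,-0.1,6.4],[0.0,89.8,-0.0]] rows>=13
[[9.7,-0.1,6.4],[0.0,89.8,-0.0]] rows>=13
[[4.9,0.0,-4.9],[0.0,0.0,0.0]] rows>=2
[[3.0,-0.0,-6.8],[0.0,-90.0,0.0]] rows>=13
```

Call:
drive_tool:
  motion:
    - [[-0.3, 0, 4], [0, 30, 0]]
    - [[-0.3, 0, 6.4], [0, 90, 0]]
    - [[-0.3, 0, 6.4], [0, 90, 0]]
    - [[-0.3, 0, 6.4], [0, 90, 0]]
    - [[-0.3, 0, 6.4], [0, 90, 0]]
    - [[-0.3, 0, 6.4], [0, 90, 0]]
    - [[-0.3, 0, 6.4], [0, 90, 0]]
    - [[-0.3, 0, 6.4], [0, 90, 0]]
    - [[-0.3, 0, 6.4], [0, 90, 0]]
    - [[-0.3, 0, 6.4], [0, 90, 0]]
    - [[-0.3, 0, 6.4], [0, 90, 0]]
    - [[-0.3, 0, 6.4], [0, 90, 0]]
    - [[-0.3, 0, 6.4], [0, 90, 0]]
    - [[-0.3, 0, 6.4], [0, 90, 0]]
    - [[2, 0, 6.4], [0, 90, 0]]
    - [[4, 0, 6.4], [0, 90, 0]]
    - [[6.2, 0, 6.4], [0, 90, 0]]
    - [[8.4, 0, 6.4], [0, 90, 0]]
    - [[9.7, 0, 6.4], [0, 90, 0]]
    - [[9.7, 0, 6.4], [0, 90, 0]]

```text
t: 5.73
position: [0.4721, 0.2162, 0.0329]
eef_rot: [-0.232, 0.733, 0.562, 0.305]
force: [0.3, -0.1, 0.5]
grip_width: 0.0869
finger_force: 0.0
```

Call:
drive_tool:
  motion:
    - [[0, 0, 0], [0, 0, 0]]
    - [[0, 0, 0], [0, 0, 0]]
    - [[0, 0, 0], [0, 0, 0]]
    - [[0, 0, 0], [0, 0, 0]]
    - [[0, 0, 0], [0, 0, 0]]
    - [[0, 0, 0], [0, 0, 0]]
  gripper: 1
  squeeze: 30

```text
t: 6.23
position: [0.4721, 0.2154, 0.0329]
eef_rot: [-0.233, 0.733, 0.562, 0.305]
force: [-4.6, -5.5, 10.6]
grip_width: 0.0636
finger_force: 30.0
```

Call:
drive_tool:
  motion: "[[[1.5, 0, -1.5], [0, 0, 0]], [[3.2, 0, -3.2], [0, 0, 0]], [[4.9, 0, -4.9], [0, 0, 0]], [[4.8, 0, -5.2], [0, -7, 0]], [[4.6, 0, -5.4], [0, -14, 0]], [[4.5, 0, -5.6], [0, -21, 0]], [[4.4, 0, -5.8], [0, -28, 0]], [[4.2, 0, -6, 0][0:3], [0, -35, 0]], [[4.0, 0, -6.2], [0, -42, 0]], [[3.8, 0, -6.3], [0, -49, 0]], [[3.6, 0, -6.4], [0, -56, 0]], [[3.5, 0, -6.5], [0, -63, 0]], [[3.4, 0, -6.6], [0, -70, 0]], [[3.2, 0, -6.7], [0, -77, 0]], [[3.1, 0, -6.8], [0, -84, 0]], [[3.0, 0, -6.8], [0, -90, 0]], [[3.0, 0, -6.8], [0, -90, 0]], [[1.2, 0, -5.0], [0, -90, 0]], [[-0.2, 0, -3.6], [0, -90, 0]], [[-0.2, 0, -3.6], [0, -90, 0]]]"

```text
drive_tool: Invalid argument: motion='[[[1.5, 0, -1.5], [0, 0, 0]], [[3.2, 0, -3.2], [0, 0, 0]], [[4.9, 0, -4.9], [0, 0, 0]], [[4.8, 0, -5.2], [0, -7, 0]], [[4.6, 0, -5.4], [0, -14, 0]], [[4.5, 0, -5.6], [0, -21, 0]], [[4.4, 0, -5.8], [0...(623 chars total, truncated) is not valid JSON
```

```bash
python3 - <<'E'
from h import *
p,r,s=pose(); print(s["t"],p,s["joint_positions"].round(2),s["grip_width"],s["finger_force"]); g=p-.019*r.as_matrix()[:,2]; print("g",g,r.as_matrix()[:,2])
for c in("top","side"):
    im,d=viewer.snapshot(c); cv2.imwrite(f"pics/{c}1.png",im)
a=cv2.imread("pics/top1.png")[120:270,80:280];b=cv2.imread("pics/side1.png")[70:220,90:290]
cv2.imwrite("pics/c2.png",cv2.resize(np.hstack([a,b]),(800,300)))
E
```

```text
6.2333 [0.47205384 0.21544292 0.03293472] [-0.44  0.29  0.46  2.31 -1.35  0.91  0.81] 0.06363533080977112 29.9998842459172
g [0.46854634 0.20244824 0.04634501] [ 0.18460548  0.68393051 -0.70580442]
```

View pics/c2.png

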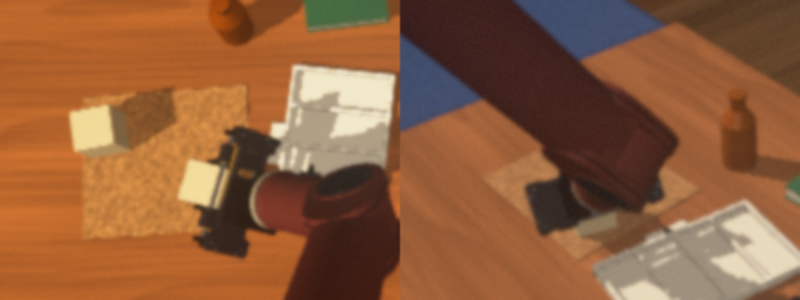

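A typo got that call refused, so nothing moved. The picture shows the gripper leaning in from the right and holding beaker b, at (203,185) in the left half. I'll send the lift and turn again.

Call:
drive_tool:
  motion:
    - [[1.5, 0, -1.5], [0, 0, 0]]
    - [[3.2, 0, -3.2], [0, 0, 0]]
    - [[4.9, 0, -4.9], [0, 0, 0]]
    - [[4.8, 0, -5.2], [0, -7, 0]]
    - [[4.6, 0, -5.4], [0, -14, 0]]
    - [[4.5, 0, -5.6], [0, -21, 0]]
    - [[4.4, 0, -5.8], [0, -28, 0]]
    - [[4.2, 0, -6], [0, -35, 0]]
    - [[4.0, 0, -6.2], [0, -42, 0]]
    - [[3.8, 0, -6.3], [0, -49, 0]]
    - [[3.6, 0, -6.4], [0, -56, 0]]
    - [[3.5, 0, -6.5], [0, -63, 0]]
    - [[3.4, 0, -6.6], [0, -70, 0]]
    - [[3.2, 0, -6.7], [0, -77, 0]]
    - [[3.1, 0, -6.8], [0, -84, 0]]
    - [[3.0, 0, -6.8], [0, -90, 0]]
    - [[3.0, 0, -6.8], [0, -90, 0]]
    - [[1.2, 0, -5.0], [0, -90, 0]]
    - [[-0.2, 0, -3.6], [0, -90, 0]]
    - [[-0.2, 0, -3.6], [0, -90, 0]]

```text
t: 8.0
position: [0.4628, 0.1892, 0.0521]
eef_rot: [0.233, 0.732, 0.563, -0.306]
force: [-0.9, -0.5, -3.0]
grip_width: 0.0638
finger_force: 30.0
```

```bash
python3 - <<'E'
from h import *
p,r,s=pose(); print(s["t"],p,s["joint_positions"].round(2),s["grip_width"],s["finger_force"]); g=p-.019*r.as_matrix()[:,2]; print("g",g,r.as_matrix()[:,2])
for c in("top","side"):
    im,d=viewer.snapshot(c); cv2.imwrite(f"pics/{c}1.png",im)
a=cv2.imread("pics/top1.png")[120:270,80:280];b=cv2.imread("pics/side1.png")[70:220,90:290]
cv2.imwrite("pics/c3.png",cv2.resize(np.hstack([a,b]),(800,300)))
E
```

```text
8.0 [0.4628408  0.18920711 0.05213223] [-1.    0.69  0.33  1.59  0.23  1.54 -1.01] 0.06381481935268923 30.00020306557417
g [0.4663835  0.20222264 0.065513  ] [-0.18645782 -0.68502829 -0.70425118]
```

View pics/c3.png

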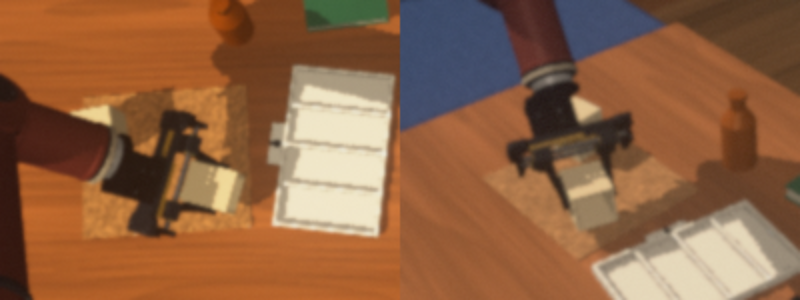

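Call:
drive_tool:
  motion:
    - [[0.6, 0, 0.6], [0, 0, 0]]
    - [[1.2, 0, 1.2], [0, 0, 0]]
    - [[1.8, 0, 1.8], [0, 0, 0]]
    - [[1.8, 0, 1.8], [0, 0, 0]]
    - [[1.8, 0, 1.8], [0, 0, 0]]

```text
t: 8.52
position: [0.4645, 0.1898, 0.0304]
eef_rot: [0.233, 0.733, 0.562, -0.304]
force: [-0.6, -0.7, -3.0]
grip_width: 0.0636
finger_force: 30.0
```

Call:
drive_tool:
  motion:
    - [[0, 0, 0], [0, 0, 0]]
    - [[0, 0, 0], [0, 0, 0]]
    - [[0, 0, 0], [0, 0, 0]]
    - [[0, 0, 0], [0, 0, 0]]
    - [[0, 0, -2], [0, 0, 0]]
    - [[0, 0, -5], [0, 0, 0]]
    - [[0, 0, -9], [0, 0, 0]]
    - [[0, 0, -12], [0, 0, 0]]
    - [[0, 0, -12], [0, 0, 0]]
  gripper: 0

```text
t: 9.27
position: [0.4884, 0.2771, 0.1192]
eef_rot: [0.232, 0.734, 0.564, -0.3]
force: [0.6, 0.6, 0.1]
grip_width: 0.0873
finger_force: 0.0
```

```bash
python3 - <<'E'
from meas import *
p,r,s=pose(); print(s["t"],p,s["grip_width"],s["force"].round(1))
P,C,S=grab()
blobs(P,C,S,(.35,.65,.12,.26),.055,zmax=.09)
blobs(P,C,S,(.35,.65,.12,.26),.015,zmax=.09)
q=tool(-15,45);k=-q.as_matrix()[:,2]*1000
a=np.array([466,199,36])+.005*k
go((a+.12*k,q),(a,q)); print("lift/rot");go((a+[0,0,70],q),(a+[0,0,70],tool(-15,-45)),start=(a,q))
E
```

```text
9.2667 [0.48841299 0.27710546 0.11918255] 0.08729533781532782 [0.6 0.6 0.1]
853 c 467 195 wh 83 64 ang(x->y) 75.3 ztop [np.float64(0.071), np.float64(0.071)] bgr [145. 196. 226.]
961 c 467 195 wh 83 65 ang(x->y) 75.8 ztop [np.float64(0.07), np.float64(0.07)] bgr [144. 195. 226.]
[[-10.4,-0.1,11.0],[0.0,89.9,0.0]] rows>=13
[[1.6,-0.1,11.1],[0.0,89.9,0.0]] rows>=13
lift/rot
[[4.9,0.0,-4.9],[0.0,0.0,0.0]] rows>=2
[[3.0,-0.0,-6.8],[0.0,-90.0,0.0]] rows>=13
```

Call:
drive_tool:
  motion:
    - [[0, 0, -2], [0, 7, 0]]
    - [[-3, 0, 0], [0, 20, 0]]
    - [[-10.6, 0.1, 11.2], [0, 90, 0]]
    - [[-10.6, 0.1, 11.2], [0, 90, 0]]
    - [[-10.6, 0.1, 11.2], [0, 90, 0]]
    - [[-10.6, 0.1, 11.2], [0, 90, 0]]
    - [[-10.6, 0.1, 11.2], [0, 90, 0]]
    - [[-10.6, 0.1, 11.2], [0, 90, 0]]
    - [[-10.6, 0.1, 11.2], [0, 90, 0]]
    - [[-10.6, 0.1, 11.2], [0, 90, 0]]
    - [[-10.6, 0.1, 11.2], [0, 90, 0]]
    - [[-10.6, 0.1, 11.2], [0, 90, 0]]
    - [[-10.6, 0.1, 11.2], [0, 90, 0]]
    - [[-10.6, 0.1, 11.2], [0, 90, 0]]
    - [[-7.6, 0.1, 11.2], [0, 90, 0]]
    - [[-4.6, 0.1, 11.3], [0, 90, 0]]
    - [[-2.0, 0.1, 11.3], [0, 90, 0]]
    - [[0.2, 0.1, 11.3], [0, 90, 0]]
    - [[1.4, 0.1, 11.3], [0, 90, 0]]
    - [[1.4, 0.1, 11.3], [0, 90, 0]]

```text
t: 11.03
position: [0.4666, 0.2047, 0.0226]
eef_rot: [-0.234, 0.734, 0.562, 0.301]
force: [-0.0, 0.1, -0.1]
grip_width: 0.0867
finger_force: 0.0
```

Call:
drive_tool:
  motion:
    - [[0, 0, 0], [0, 0, 0]]
    - [[0, 0, 0], [0, 0, 0]]
    - [[0, 0, 0], [0, 0, 0]]
    - [[0, 0, 0], [0, 0, 0]]
    - [[0, 0, 0], [0, 0, 0]]
    - [[0, 0, 0], [0, 0, 0]]
  gripper: 1
  squeeze: 30

```text
t: 11.53
position: [0.4697, 0.2037, 0.0263]
eef_rot: [-0.233, 0.733, 0.562, 0.304]
force: [-4.2, -4.5, 6.6]
grip_width: 0.0642
finger_force: 30.0
```

Call:
drive_tool:
  motion:
    - [[1.5, 0, -1.5], [0, 0, 0]]
    - [[3.2, 0, -3.2], [0, 0, 0]]
    - [[4.9, 0, -4.9], [0, 0, 0]]
    - [[4.8, 0, -5.2], [0, -7, 0]]
    - [[4.6, 0, -5.4], [0, -14, 0]]
    - [[4.5, 0, -5.6], [0, -21, 0]]
    - [[4.4, 0, -5.8], [0, -28, 0]]
    - [[4.2, 0, -6], [0, -35, 0]]
    - [[4.0, 0, -6.2], [0, -42, 0]]
    - [[3.8, 0, -6.3], [0, -49, 0]]
    - [[3.6, 0, -6.4], [0, -56, 0]]
    - [[3.5, 0, -6.5], [0, -63, 0]]
    - [[3.4, 0, -6.6], [0, -70, 0]]
    - [[3.2, 0, -6.7], [0, -77, 0]]
    - [[3.1, 0, -6.8], [0, -84, 0]]
    - [[3.0, 0, -6.8], [0, -90, 0]]
    - [[3.0, 0, -6.8], [0, -90, 0]]
    - [[1.2, 0, -5.0], [0, -90, 0]]
    - [[0.2, 0, -4.0], [0, -90, 0]]
    - [[0.2, 0, -4.0], [0, -90, 0]]

```text
t: 13.2
position: [0.4611, 0.1771, 0.0524]
eef_rot: [0.232, 0.732, 0.562, -0.306]
force: [-1.9, -1.1, -2.5]
grip_width: 0.0636
finger_force: 30.0
```

```bash
python3 - <<'E'
from h import *
p,r,s=pose(); print(s["t"],p,s["joint_positions"].round(2),s["grip_width"],s["finger_force"]); g=p-.019*r.as_matrix()[:,2]; print("g",g,r.as_matrix()[:,2])
for c in("top","side"):
    im,d=viewer.snapshot(c); cv2.imwrite(f"pics/{c}1.png",im)
a=cv2.imread("pics/top1.png")[120:270,80:280];b=cv2.imread("pics/side1.png")[70:220,90:290]
cv2.imwrite("pics/c4.png",cv2.resize(np.hstack([a,b]),(800,300)))
E
```

```text
13.2 [0.46105159 0.17709861 0.05243602] [-1.09  0.71  0.48  1.63  0.16  1.51 -0.94] 0.0636374241274296 29.99991145916283
g [0.46459007 0.19009787 0.06583372] [-0.18623552 -0.68417158 -0.70514224]
```

View pics/c4.png

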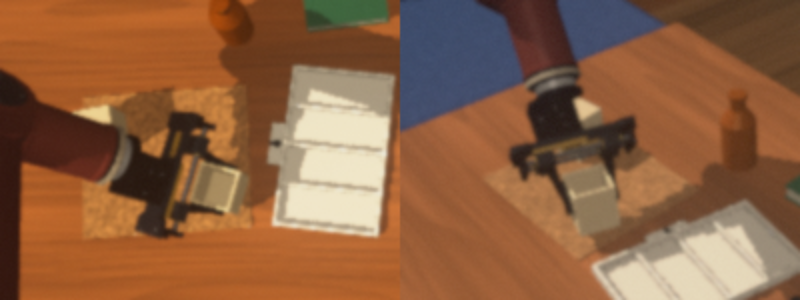

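Call:
drive_tool:
  motion:
    - [[0.5, 0, 0.5], [0, 0, 0]]
    - [[1.0, 0, 1.0], [0, 0, 0]]
    - [[1.5, 0, 1.5], [0, 0, 0]]
    - [[1.5, 0, 1.5], [0, 0, 0]]
    - [[1.5, 0, 1.5], [0, 0, 0]]

```text
t: 13.72
position: [0.4625, 0.1781, 0.034]
eef_rot: [0.232, 0.733, 0.562, -0.304]
force: [-0.2, 0.4, -2.9]
grip_width: 0.0636
finger_force: 30.0
```

Call:
drive_tool:
  motion:
    - [[0, 0, 0], [0, 0, 0]]
    - [[0, 0, 0], [0, 0, 0]]
    - [[0, 0, 0], [0, 0, 0]]
    - [[0, 0, 0], [0, 0, 0]]
    - [[0, 0, -2], [0, 0, 0]]
    - [[0, 0, -5], [0, 0, 0]]
    - [[0, 0, -9], [0, 0, 0]]
    - [[0, 0, -12], [0, 0, 0]]
    - [[0, 0, -15], [0, 0, 0]]
    - [[0, 0, -15], [0, 0, 0]]
  gripper: 0

```text
t: 14.55
position: [0.4916, 0.2852, 0.1435]
eef_rot: [0.232, 0.733, 0.564, -0.3]
force: [-0.7, 0.8, -0.3]
grip_width: 0.087
finger_force: 0.0
```

```bash
python3 - <<'E'
from meas import *
p,r,s=pose(); print(s["t"],p,s["joint_positions"].round(2),s["force"].round(1))
P,C,S=grab()
blobs(P,C,S,(.35,.65,.12,.46),.07,zmax=.1)
w=11;q=tool(w,45);k=-q.as_matrix()[:,2]*1000
a=np.array([560,389,41])+.005*k
go((a+.12*k+[0,0,60],q),(a+.12*k,q),(a,q)); print("lift/rot"); b=np.array([545,345,0])+[0,0,110]
go((a+[0,0,70],q),(b,tool(w,-45)),start=(a,q))
E
```

```text
14.55 [0.49157778 0.28515324 0.14354215] [-1.11  0.76  0.47  1.31  0.13  1.78 -0.92] [-0.7  0.8 -0.3]
332 c 465 185 wh 71 65 ang(x->y) 74.5 ztop [np.float64(0.081), np.float64(0.081)] bgr [110. 156. 187.]
381 c 560 388 wh 65 72 ang(x->y) 13.7 ztop [np.float64(0.082), np.float64(0.082)] bgr [134. 188. 220.]
[[1.4,7.2,-6.4],[0.0,88.2,-28.8]] rows>=13
[[5.6,7.2,-2.1],[0.0,88.2,-28.8]] rows>=13
[[17.0,3.5,-1.5],[0.0,88.2,-28.8]] rows>=13
lift/rot
[[4.9,0.0,-4.9],[0.0,0.0,0.0]] rows>=2
[[0.1,-2.3,-9.1],[0.0,-90.0,0.0]] rows>=13
```

Call:
drive_tool:
  motion:
    - [[0, 0, -4], [0, 0, 0]]
    - [[0, 1, -6.4], [0, 10, -3]]
    - [[1.4, 7.2, -6.4], [0, 88, -28.8]]
    - [[1.4, 7.2, -6.4], [0, 88, -28.8]]
    - [[1.4, 7.2, -6.4], [0, 88, -28.8]]
    - [[1.4, 7.2, -6.4], [0, 88, -28.8]]
    - [[1.4, 7.2, -6.4], [0, 88, -28.8]]
    - [[1.4, 7.2, -6.4], [0, 88, -28.8]]
    - [[1.4, 7.2, -6.4], [0, 88, -28.8]]
    - [[1.4, 7.2, -6.4], [0, 88, -28.8]]
    - [[1.4, 7.2, -6.4], [0, 88, -28.8]]
    - [[1.4, 7.2, -6.4], [0, 88, -28.8]]
    - [[1.4, 7.2, -6.4], [0, 88, -28.8]]
    - [[1.4, 7.2, -6.4], [0, 88, -28.8]]
    - [[1.4, 7.2, -6.4], [0, 88, -28.8]]
    - [[1.4, 7.2, -6.4], [0, 88.2, -28.8]]
    - [[3.5, 7.2, -4.2], [0, 88.2, -28.8]]
    - [[5.6, 7.2, -2.1], [0, 88.2, -28.8]]
    - [[5.6, 7.2, -2.1], [0, 88.2, -28.8]]

```text
t: 16.23
position: [0.5701, 0.3153, 0.1102]
eef_rot: [-0.296, 0.589, 0.713, 0.239]
force: [-1.0, -0.3, -0.8]
grip_width: 0.0872
finger_force: 0.0
```

```bash
python3 - <<'E'
from h import *
p,r,s=pose(); print(s["t"],p,s["joint_positions"].round(2),s["force"].round(1))
w=12;q=tool(w,45);k=-q.as_matrix()[:,2]*1000
a=np.array([560,388,41])+.005*k
go((a,q)); b=np.array([545,345,0])+[0,0,110]
go((a+[0,0,70],q),(b,tool(w,-45)),start=(a,q))
E
```

```text
16.2333 [0.57010252 0.31525687 0.11023069] [-0.31  0.48  0.18  1.75 -0.95  1.2   0.55] [-1.  -0.3 -0.8]
[[0.3,0.5,11.5],[0.3,0.3,-1.0]] rows>=3
[[4.9,-0.0,-4.9],[0.0,0.0,0.0]] rows>=2
[[0.2,-2.4,-9.0],[-0.0,-90.0,0.0]] rows>=13
```

Call:
drive_tool:
  motion:
    - [[0.3, 0.5, 2], [0, 0, -1]]
    - [[0.3, 0.5, 4.5], [0, 0, -1]]
    - [[0.3, 0.5, 7], [0, 0, -1]]
    - [[0.3, 0.5, 9.5], [0, 0, -1]]
    - [[0.3, 0.5, 11.5], [0, 0, -1]]
    - [[0.3, 0.5, 11.5], [0, 0, -1]]

```text
t: 16.73
position: [0.5588, 0.4022, 0.0354]
eef_rot: [-0.295, 0.58, 0.719, 0.243]
force: [-1.0, 0.8, 0.9]
grip_width: 0.0876
finger_force: 0.0
```

Call:
drive_tool:
  motion:
    - [[0, 0, 0], [0, 0, 0]]
    - [[0, 0, 0], [0, 0, 0]]
    - [[0, 0, 0], [0, 0, 0]]
    - [[0, 0, 0], [0, 0, 0]]
    - [[0, 0, 0], [0, 0, 0]]
    - [[0, 0, 0], [0, 0, 0]]
  gripper: 1
  squeeze: 30

```text
t: 17.23
position: [0.5633, 0.3966, 0.0373]
eef_rot: [-0.293, 0.582, 0.718, 0.246]
force: [-2.1, -3.1, 6.2]
grip_width: 0.0638
finger_force: 30.0
```

Call:
drive_tool:
  motion:
    - [[1.5, 0, -1.5], [0, 0, 0]]
    - [[3.2, 0, -3.2], [0, 0, 0]]
    - [[4.9, 0, -4.9], [0, 0, 0]]
    - [[4.7, -0.2, -5.3], [0, -7, 0]]
    - [[4.4, -0.4, -5.7], [0, -14, 0]]
    - [[4.1, -0.6, -6.1], [0, -21, 0]]
    - [[3.8, -0.8, -6.5], [0, -28, 0]]
    - [[3.4, -1.0, -6.9], [0, -35, 0]]
    - [[3.0, -1.2, -7.3], [0, -42, 0]]
    - [[2.6, -1.4, -7.6], [0, -49, 0]]
    - [[2.2, -1.6, -7.9], [0, -56, 0]]
    - [[1.8, -1.8, -8.2], [0, -63, 0]]
    - [[1.4, -2.0, -8.5], [0, -70, 0]]
    - [[1.0, -2.2, -8.7], [0, -77, 0]]
    - [[0.5, -2.3, -8.9], [0, -84, 0]]
    - [[0.2, -2.4, -9.0], [0, -90, 0]]
    - [[0.2, -2.4, -9.0], [0, -90, 0]]
    - [[-1.5, -2.4, -7.3], [0, -90, 0]]
    - [[-3.3, -2.4, -5.5], [0, -90, 0]]
    - [[-3.3, -2.4, -5.5], [0, -90, 0]]

```text
t: 18.9
position: [0.5504, 0.3296, 0.0476]
eef_rot: [0.299, 0.585, 0.715, -0.239]
force: [-1.2, -0.9, -2.9]
grip_width: 0.0636
finger_force: 29.9
```

```bash
python3 - <<'E'
from h import *
p,r,s=pose(); print(s["t"],p,s["joint_positions"].round(2),s["grip_width"],s["finger_force"]); g=p-.019*r.as_matrix()[:,2]; print("g",g,r.as_matrix()[:,2])
E
```

```text
18.9 [0.55042244 0.32959508 0.04755291] [-1.23  0.86  0.48  1.37  0.27  1.46 -0.71] 0.06363168819154623 29.93382372893393
g [0.54763449 0.34274573 0.06098004] [ 0.14673416 -0.69213944 -0.70669094]
```

Call:
drive_tool:
  motion:
    - [[0.5, 0, 0.5], [0, 0, 0]]
    - [[1.0, 0, 1.0], [0, 0, 0]]
    - [[1.5, 0, 1.5], [0, 0, 0]]
    - [[1.5, 0, 1.5], [0, 0, 0]]
    - [[1.5, 0, 1.5], [0, 0, 0]]

```text
t: 19.32
position: [0.5521, 0.3314, 0.0307]
eef_rot: [0.3, 0.585, 0.715, -0.238]
force: [0.8, -1.2, -1.5]
grip_width: 0.0639
finger_force: 29.9
```

Call:
drive_tool:
  motion:
    - [[0, 0, 0], [0, 0, 0]]
    - [[0, 0, 0], [0, 0, 0]]
    - [[0, 0, 0], [0, 0, 0]]
    - [[0, 0, 0], [0, 0, 0]]
    - [[0, 0, -2], [0, 0, 0]]
    - [[0, 0, -5], [0, 0, 0]]
    - [[0, 0, -9], [0, 0, 0]]
    - [[0, 0, -12], [0, 0, 0]]
    - [[0, 0, -14], [0, 0, 0]]
    - [[0, 0, -14], [0, 0, 0]]
  gripper: 0

```text
t: 20.15
position: [0.5304, 0.4328, 0.1322]
eef_rot: [0.3, 0.585, 0.716, -0.235]
force: [-0.1, 1.7, 0.9]
grip_width: 0.0868
finger_force: 0.0
```

```bash
python3 - <<'E'
from meas import *
p,r,s=pose(); print(s["t"],p,s["joint_positions"].round(2),s["force"].round(1))
P,C,S=grab()
blobs(P,C,S,(.35,.65,.12,.46),.055,zmax=.09)
E
```

```text
20.15 [0.5303999  0.43284164 0.13222567] [-1.27  0.89  0.48  1.1   0.24  1.71 -0.69] [-0.1  1.7  0.9]
544 c 465 186 wh 72 64 ang(x->y) 75.1 ztop [np.float64(0.081), np.float64(0.08)] bgr [ 99. 138. 165.]
799 c 552 332 wh 68 83 ang(x->y) 10.0 ztop [np.float64(0.07), np.float64(0.07)] bgr [ 87. 128. 158.]
```

```bash
python3 - <<'E'
from h import *
w=11;q=tool(w,45);k=-q.as_matrix()[:,2]*1000
a=np.array([551,334,36])+.005*k
go((a+.12*k+[0,0,20],q),(a+.12*k,q),(a,q))
go((a+[0,0,70],q),(a+[0,0,70],tool(w,-45)),start=(a,q))
E
```

```text
[[-12.2,-0.0,12.0],[0.8,90.0,0.8]] rows>=13
[[-10.8,-0.1,13.4],[0.8,90.0,0.8]] rows>=13
[[1.2,-0.1,13.4],[0.8,90.0,0.8]] rows>=13
[[4.9,0.0,-4.9],[0.0,0.0,0.0]] rows>=2
[[3.0,0.0,-6.8],[0.0,-90.0,0.0]] rows>=13
```

Call:
drive_tool:
  motion:
    - [[0, 0, -2], [0, 7, 0]]
    - [[-3, 0, 0], [0, 20, 0]]
    - [[-12.2, 0, 12], [0.8, 90, 0.8]]
    - [[-12.2, 0, 12], [0.8, 90, 0.8]]
    - [[-12.2, 0, 12], [0.8, 90, 0.8]]
    - [[-12.2, 0, 12], [0.8, 90, 0.8]]
    - [[-12.2, 0, 12], [0.8, 90, 0.8]]
    - [[-12.2, 0, 12], [0.8, 90, 0.8]]
    - [[-12.2, 0, 12], [0.8, 90, 0.8]]
    - [[-12.2, 0, 12], [0.8, 90, 0.8]]
    - [[-12.2, 0, 12], [0.8, 90, 0.8]]
    - [[-12.2, 0, 12], [0.8, 90, 0.8]]
    - [[-12.2, 0, 12], [0.8, 90, 0.8]]
    - [[-12.2, 0, 12], [0.8, 90, 0.8]]
    - [[-10.8, 0, 13.4], [0.8, 90, 0.8]]
    - [[-10.8, 0, 13.4], [0.8, 90, 0.8]]

```text
t: 21.58
position: [0.5636, 0.2598, 0.1073]
eef_rot: [-0.295, 0.59, 0.712, 0.24]
force: [-1.3, 0.6, -0.6]
grip_width: 0.0873
finger_force: 0.0
```

Call:
drive_tool:
  motion:
    - [[0, 0, 3], [0, 0, 0]]
    - [[0, 0, 6], [0, 0, 0]]
    - [[0, 0, 9], [0, 0, 0]]
    - [[0, 0, 11], [0, 0, 0]]
    - [[0, 0, 12], [0, 0, 0]]
    - [[0, 0, 12], [0, 0, 0]]
    - [[0, 0, 12], [0, 0, 0]]

```text
t: 22.17
position: [0.5493, 0.3439, 0.0267]
eef_rot: [-0.295, 0.588, 0.713, 0.243]
force: [0.5, -0.9, 0.4]
grip_width: 0.0869
finger_force: 0.0
```

Call:
drive_tool:
  motion:
    - [[0, 0, 0], [0, 0, 0]]
    - [[0, 0, 0], [0, 0, 0]]
    - [[0, 0, 0], [0, 0, 0]]
    - [[0, 0, 0], [0, 0, 0]]
    - [[0, 0, 0], [0, 0, 0]]
    - [[0, 0, 0], [0, 0, 0]]
  gripper: 1
  squeeze: 30

```text
t: 22.67
position: [0.55, 0.3433, 0.0265]
eef_rot: [-0.295, 0.589, 0.712, 0.243]
force: [0.3, -2.8, 3.9]
grip_width: 0.0638
finger_force: 29.9
```

Call:
drive_tool:
  motion:
    - [[1.5, 0, -1.5], [0, 0, 0]]
    - [[3.2, 0, -3.2], [0, 0, 0]]
    - [[4.9, 0, -4.9], [0, 0, 0]]
    - [[4.8, 0, -5.2], [0, -7, 0]]
    - [[4.6, 0, -5.4], [0, -14, 0]]
    - [[4.5, 0, -5.6], [0, -21, 0]]
    - [[4.4, 0, -5.8], [0, -28, 0]]
    - [[4.2, 0, -6], [0, -35, 0]]
    - [[4.0, 0, -6.2], [0, -42, 0]]
    - [[3.8, 0, -6.3], [0, -49, 0]]
    - [[3.6, 0, -6.4], [0, -56, 0]]
    - [[3.5, 0, -6.5], [0, -63, 0]]
    - [[3.4, 0, -6.6], [0, -70, 0]]
    - [[3.2, 0, -6.7], [0, -77, 0]]
    - [[3.1, 0, -6.8], [0, -84, 0]]
    - [[3.0, 0, -6.8], [0, -90, 0]]
    - [[3.0, 0, -6.8], [0, -90, 0]]
    - [[1.2, 0, -5.0], [0, -90, 0]]
    - [[0.2, 0, -4.0], [0, -90, 0]]
    - [[0.2, 0, -4.0], [0, -90, 0]]

```text
t: 24.33
position: [0.5533, 0.3157, 0.0529]
eef_rot: [0.294, 0.588, 0.712, -0.246]
force: [-0.3, -1.0, -1.9]
grip_width: 0.0642
finger_force: 29.9
```

```bash
python3 - <<'E'
from h import *
p,r,s=pose(); print(s["t"],p,s["joint_positions"].round(2),s["grip_width"],s["finger_force"]); g=p-.019*r.as_matrix()[:,2]; print("g",g,r.as_matrix()[:,2])
E
```

```text
24.3333 [0.5533247  0.31573692 0.05287247] [-1.25  0.86  0.54  1.39  0.23  1.46 -0.66] 0.0642481321792907 29.888429737184197
g [0.55086139 0.32895947 0.06629246] [ 0.12964783 -0.69592406 -0.70631519]
```

Call:
drive_tool:
  motion:
    - [[0.5, 0, 0.5], [0, 0, 0]]
    - [[1.0, 0, 1.0], [0, 0, 0]]
    - [[1.5, 0, 1.5], [0, 0, 0]]
    - [[1.5, 0, 1.5], [0, 0, 0]]
    - [[1.5, 0, 1.5], [0, 0, 0]]

```text
t: 24.75
position: [0.5546, 0.3174, 0.0347]
eef_rot: [0.295, 0.588, 0.712, -0.244]
force: [-0.2, 0.8, -1.9]
grip_width: 0.064
finger_force: 29.9
```

Call:
drive_tool:
  motion:
    - [[0, 0, 0], [0, 0, 0]]
    - [[0, 0, 0], [0, 0, 0]]
    - [[0, 0, 0], [0, 0, 0]]
    - [[0, 0, 0], [0, 0, 0]]
    - [[0, 0, -2], [0, 0, 0]]
    - [[0, 0, -5], [0, 0, 0]]
    - [[0, 0, -9], [0, 0, 0]]
    - [[0, 0, -12], [0, 0, 0]]
    - [[0, 0, -15], [0, 0, 0]]
    - [[-4, 0, -18], [0, 7, 0]]
    - [[-4, 0, -18], [0, 14, 0]]
  gripper: 0

```text
t: 25.67
position: [0.5347, 0.4186, 0.1863]
eef_rot: [0.207, 0.61, 0.745, -0.173]
force: [2.5, -1.5, 3.1]
grip_width: 0.0867
finger_force: 0.0
```

```bash
cat > items.py <<'E'
from meas import *
RX=np.array([.1201,.9928]); RY=np.array([-.9928,.1201]); RC=np.array([532.,7])
def rackpt(ly,lx=0): return RC+RY*ly+RX*lx
E
python3 - <<'E'
from items import *
p,r,s=pose(); print(s["t"],p,s["joint_positions"].round(2),s["force"].round(1))
P,C,S=grab()
print("mugs");blobs(P,C,S,(.35,.66,.12,.46),.07,zmax=.09)
print("items z>15"); blobs(P,C,S,(.4,.68,-.46,-.12),.015,zmax=.09)
print("items z>25");blobs(P,C,S,(.4,.68,-.46,-.12),.024,zmax=.09)
print("rack");m=blobs(P,C,S,(.38,.7,-.12,.14),.011,zmax=.03)
E
```

```text
25.6667 [0.53469739 0.41861208 0.186263  ] [-1.24  0.71  0.51  1.18  0.12  1.63 -0.59] [ 2.5 -1.5  3.1]
mugs
325 c 465 186 wh 79 64 ang(x->y) 75.1 ztop [np.float64(0.082), np.float64(0.081)] bgr [110. 158. 187.]
333 c 553 324 wh 66 72 ang(x->y) 11.1 ztop [np.float64(0.082), np.float64(0.081)] bgr [ 98. 144. 172.]
items z>15
1003 c 477 -210 wh 40 133 ang(x->y) 17.7 ztop [np.float64(0.034), np.float64(0.034)] bgr [90. 59. 48.]
1147 c 490 -367 wh 44 133 ang(x->y) 8.5 ztop [np.float64(0.034), np.float64(0.033)] bgr [ 59.  97. 133.]
1005 c 585 -207 wh 43 133 ang(x->y) 13.2 ztop [np.float64(0.04), np.float64(0.041)] bgr [38. 45. 55.]
622 c 585 -351 wh 33 122 ang(x->y) 2.3 ztop [np.float64(0.033), np.float64(0.033)] bgr [65.  70.  78.5]
items z>25
890 c 477 -209 wh 40 132 ang(x->y) 17.7 ztop [np.float64(0.034), np.float64(0.034)] bgr [95. 64. 49.]
1035 c 490 -366 wh 44 132 ang(x->y) 8.5 ztop [np.float64(0.034), np.float64(0.033)] bgr [ 60.  98. 134.]
875 c 585 -207 wh 42 132 ang(x->y) 13.2 ztop [np.float64(0.041), np.float64(0.041)] bgr [38. 45. 55.]
484 c 585 -339 wh 90 30 ang(x->y) 89.6 ztop [np.float64(0.034), np.float64(0.033)] bgr [66. 71. 80.]
rack
1618 c 533 6 wh 180 273 ang(x->y) 83.2 ztop [np.float64(0.019), np.float64(0.018)] bgr [164. 191. 208.]
```

Both beakers now stand mouth up at (465,186) and (553,324) mm, well inside the mat. Next are the things on the grey mat, starting with the case.

```bash
cat >> items.py <<'E'
def plan(c,head,yaw,dyaw,ly,zt=13,zr=17,up=100,start=None):
    h=np.array([np.cos(np.radians(head)),np.sin(np.radians(head))]); g=np.array(c)+5*h; q=tool(yaw); z=zt+19
    e=rackpt(ly,5); q2=tool(yaw+dyaw)
    print("from now:"); go(([*g,z+up],q),([*g,z],q),start=start)
    print("from grasp:"); go(([*g,z+70],q),([*e,z+70],q2),([*e,zr+19],q2),start=([*g,z],q))
E
python3 - <<'E'
from items import *
plan((477,-210),107.7,17.7,-24.6,33)
E
```

```text
from now:
[[-46.9,-17.8,37.4],[-1.4,30.7,-7.1]] rows>=16
[[-41.8,-17.9,46.0],[-1.4,30.7,-7.1]] rows>=16
from grasp:
[[0.0,0.0,-7.0],[0.0,0.0,0.0]] rows>=2
[[20.3,9.0,-7.0],[0.0,0.0,24.6]] rows>=6
[[20.3,9.0,-0.4],[0.0,0.0,24.6]] rows>=6
```

Call:
drive_tool:
  motion:
    - [[-46.9, -17.8, 37.4], [-1.4, 30.7, -7.1]]
    - [[-46.9, -17.8, 37.4], [-1.4, 30.7, -7.1]]
    - [[-46.9, -17.8, 37.4], [-1.4, 30.7, -7.1]]
    - [[-46.9, -17.8, 37.4], [-1.4, 30.7, -7.1]]
    - [[-46.9, -17.8, 37.4], [-1.4, 30.7, -7.1]]
    - [[-46.9, -17.8, 37.4], [-1.4, 30.7, -7.1]]
    - [[-46.9, -17.8, 37.4], [-1.4, 30.7, -7.1]]
    - [[-46.9, -17.8, 37.4], [-1.4, 30.7, -7.1]]
    - [[-46.9, -17.8, 37.4], [-1.4, 30.7, -7.1]]
    - [[-46.9, -17.8, 37.4], [-1.4, 30.7, -7.1]]
    - [[-46.9, -17.8, 37.4], [-1.4, 30.7, -7.1]]
    - [[-46.9, -17.8, 37.4], [-1.4, 30.7, -7.1]]
    - [[-46.9, -17.8, 37.4], [-1.4, 30.7, -7.1]]
    - [[-46.9, -17.8, 37.4], [-1.4, 30.7, -7.1]]
    - [[-46.9, -17.8, 37.4], [-1.4, 30.7, -7.1]]
    - [[-46.9, -17.8, 37.4], [-1.4, 30.7, -7.1]]
    - [[-46.9, -17.8, 37.4], [-1.4, 30.7, -7.1]]
    - [[-46.9, -17.8, 37.4], [-1.4, 30.7, -7.1]]
    - [[-46.9, -17.8, 37.4], [-1.4, 30.7, -7.1]]

```text
t: 27.35
position: [0.4741, -0.2015, 0.112]
eef_rot: [-0.001, 0.587, 0.81, -0.005]
force: [-0.6, 0.3, -0.6]
grip_width: 0.0871
finger_force: 0.0
```

```bash
python3 - <<'E'
from items import *
p,r,s=pose(); print(s["t"],p,s["joint_positions"].round(2),s["force"].round(1))
plan((477,-210),107.7,17.7,-24.6,33)
P,C,S=grab(); blobs(P,C,S,(.4,.68,-.46,-.12),.015,zmax=.06)
E
```

```text
27.35 [ 0.47406144 -0.20150383  0.11199229] [-0.43  0.19  0.82  1.95 -0.15  1.07  0.77] [-0.6  0.3 -0.6]
from now:
[[-0.4,0.0,-0.1],[-0.6,0.3,0.4]] rows>=1
[[-0.4,0.1,9.9],[-0.6,0.3,0.4]] rows>=3
from grasp:
[[0.0,0.0,-7.0],[0.0,0.0,0.0]] rows>=2
[[20.3,9.0,-7.0],[0.0,0.0,24.6]] rows>=6
[[20.3,9.0,-0.4],[0.0,0.0,24.6]] rows>=6
592 c 473 -210 wh 39 133 ang(x->y) 12.9 ztop [np.float64(0.032), np.float64(0.034)] bgr [127.  78.  51.]
970 c 488 -369 wh 42 130 ang(x->y) 5.7 ztop [np.float64(0.034), np.float64(0.033)] bgr [ 78.  126.5 174. ]
620 c 588 -207 wh 42 133 ang(x->y) 8.1 ztop [np.float64(0.033), np.float64(0.041)] bgr [54.5 64.  81.5]
388 c 584 -351 wh 33 115 ang(x->y) 3.2 ztop [np.float64(0.017), np.float64(0.033)] bgr [83. 88. 98.]
```

Call:
drive_tool:
  motion:
    - [[-0.2, 0, 3], [0, 0, 1]]
    - [[-0.2, 0, 6], [0, 0, 2]]
    - [[-0.2, 0.1, 8.5], [0, 0, 2]]
    - [[-0.2, 0.1, 9.9], [0, 0, 2]]
    - [[-0.2, 0.1, 9.9], [0, 0, 2]]
    - [[-0.2, 0.1, 9.9], [0, 0, 2]]

```text
t: 27.95
position: [0.4743, -0.2044, 0.0128]
eef_rot: [-0.002, 0.601, 0.799, -0.006]
force: [0.5, 0.3, 0.1]
grip_width: 0.0867
finger_force: 0.0
```

Call:
drive_tool:
  motion:
    - [[0, 0, 0], [0, 0, 0]]
    - [[0, 0, 0], [0, 0, 0]]
    - [[0, 0, 0], [0, 0, 0]]
    - [[0, 0, 0], [0, 0, 0]]
    - [[0, 0, 0], [0, 0, 0]]
    - [[0, 0, 0], [0, 0, 0]]
    - [[0, 0, 0], [0, 0, 0]]
    - [[0, 0, 0], [0, 0, 0]]
    - [[0, 0, -2], [0, 0, 0]]
    - [[0, 0, -4.5], [0, 0, 0]]
    - [[0, 0, -7], [0, 0, 0]]
    - [[0, 0, -7], [0, 0, 0]]
  gripper: 1
  squeeze: 30

```text
t: 28.95
position: [0.4773, -0.2059, 0.0868]
eef_rot: [0.001, 0.602, 0.799, -0.004]
force: [0.8, -0.9, 0.1]
grip_width: 0.0148
finger_force: 0.0
```

```bash
cat >> items.py <<'E'
def toplace(ly,turn_to=-6.9,zr=17,lift=True):
    p,r,s=pose(); print(s["t"],p,s["joint_positions"].round(2),s["grip_width"].round(4))
    Y=r.as_matrix()[:,1]; print("yaw",np.degrees(np.arctan2(Y[1],Y[0])).round(1))
    e=rackpt(ly,5); q=tool(turn_to); go(([*e,102],q),([*e,zr+19],q))
E
python3 -c "
from items import *
toplace(33)"
```

```text
Traceback (most recent call last):
  File "items.py", line 10, in toplace
    p,r,s=pose(); print(s["t"],p,s["joint_positions"].round(2),s["grip_width"].round(4))
                                                               ^^^^^^^^^^^^^^^^^^^^^
AttributeError: 'float' object has no attribute 'round'
```

```bash
sed -i 's/s\["grip_width"\].round(4)/round(s["grip_width"],4)/' items.py; python3 - <<'E'
from items import *
P,C,S=grab(); blobs(P,C,S,(.38,.68,-.46,-.1),.015,zmax=.06)
ims=[]
for c in("top","side"): ims.append(viewer.snapshot(c)[0])
a=ims[0][140:260,270:430];b=ims[1][190:330,220:420]
cv2.imwrite("pics/c5.png",np.hstack([cv2.resize(a,(400,300),interpolation=cv2.INTER_CUBIC),cv2.resize(b,(400,300),interpolation=cv2.INTER_CUBIC)]))
E
```

```text
569 c 476 -211 wh 39 131 ang(x->y) 17.0 ztop [np.float64(0.036), np.float64(0.034)] bgr [128.  78.  50.]
986 c 489 -369 wh 43 130 ang(x->y) 7.3 ztop [np.float64(0.034), np.float64(0.033)] bgr [ 70. 111. 154.]
635 c 589 -207 wh 41 134 ang(x->y) 7.2 ztop [np.float64(0.033), np.float64(0.041)] bgr [52. 60. 75.]
385 c 586 -346 wh 103 30 ang(x->y) 89.4 ztop [np.float64(0.016), np.float64(0.033)] bgr [70. 74. 83.]
```

View pics/c5.png

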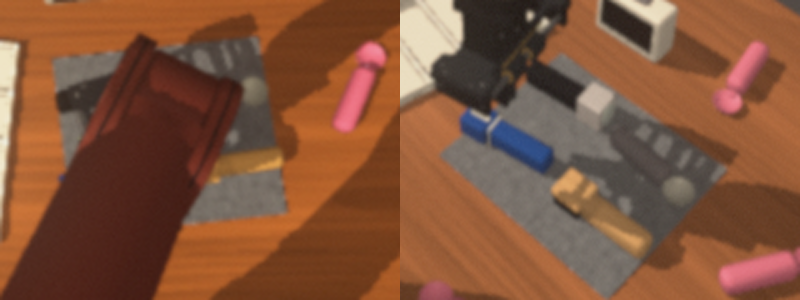

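The case is still on its mat at (505,138) in the right half. The fingers close at about 70 mm/s, so I lifted too early. I'll reopen, go down again and wait longer.

Call:
drive_tool:
  motion:
    - [[0, 0, 0], [0, 0, 0]]
    - [[0, 0, 0], [0, 0, 0]]
    - [[0, 0, 0], [0, 0, 0]]
    - [[0, 0, 0], [0, 0, 0]]
    - [[0, 0, 0], [0, 0, 0]]
    - [[0, 0, 0], [0, 0, 0]]
    - [[0, 0, 0], [0, 0, 0]]
    - [[0, 0, 0], [0, 0, 0]]
    - [[0, 0, 2], [0, 0, 0]]
    - [[0, 0, 4], [0, 0, 0]]
    - [[0, 0, 6], [0, 0, 0]]
    - [[0, 0, 7.3], [0, 0, 0]]
    - [[0, 0, 7.3], [0, 0, 0]]
    - [[0, 0, 7.3], [0, 0, 0]]
  gripper: 0.2

```text
t: 30.32
position: [0.474, -0.2055, 0.0098]
eef_rot: [-0.001, 0.602, 0.799, -0.006]
force: [0.1, 0.3, 0.6]
grip_width: 0.0694
finger_force: 0.0
```

Call:
drive_tool:
  motion:
    - [[0, 0, 0], [0, 0, 0]]
    - [[0, 0, 0], [0, 0, 0]]
    - [[0, 0, 0], [0, 0, 0]]
    - [[0, 0, 0], [0, 0, 0]]
    - [[0, 0, 0], [0, 0, 0]]
    - [[0, 0, 0], [0, 0, 0]]
    - [[0, 0, 0], [0, 0, 0]]
    - [[0, 0, 0], [0, 0, 0]]
    - [[0, 0, 0], [0, 0, 0]]
    - [[0, 0, 0], [0, 0, 0]]
    - [[0, 0, 0], [0, 0, 0]]
    - [[0, 0, 0], [0, 0, 0]]
    - [[0, 0, 0], [0, 0, 0]]
    - [[0, 0, 0], [0, 0, 0]]
    - [[0, 0, -2], [0, 0, 0]]
    - [[0, 0, -4.5], [0, 0, 0]]
    - [[0, 0, -7], [0, 0, 0]]
    - [[0, 0, -7], [0, 0, 0]]
  gripper: 1
  squeeze: 30

```text
t: 31.82
position: [0.4772, -0.2058, 0.0836]
eef_rot: [0.001, 0.602, 0.799, -0.005]
force: [0.9, -0.3, -1.4]
grip_width: 0.0277
finger_force: 29.8
```

```bash
python3 -c "
from items import *
toplace(33)"
```

```text
31.8167 [ 0.47718972 -0.2058186   0.08355709] [-0.41  0.25  0.83  1.98 -0.2   1.01  0.79] 0.0277
yaw 16.0
[[20.7,8.3,-0.2],[-0.2,0.5,22.9]] rows>=6
[[20.7,8.3,6.4],[-0.2,0.5,22.9]] rows>=6
```

Call:
drive_tool:
  motion:
    - [[3.5, 1.4, 0], [0, 0, 4]]
    - [[7, 2.8, 0], [0, 0, 8]]
    - [[10.5, 4.2, 0], [0, 0, 12]]
    - [[14, 5.6, 0], [0, 0, 16]]
    - [[17.5, 7, 0], [0, 0.3, 20]]
    - [[20.7, 8.3, 0], [0, 0.5, 22.9]]
    - [[20.7, 8.3, 0], [0, 0.5, 22.9]]
    - [[20.7, 8.3, 0], [0, 0.5, 22.9]]
    - [[20.7, 8.3, 2.5], [0, 0.5, 22.9]]
    - [[20.7, 8.3, 4.5], [0, 0.5, 22.9]]
    - [[20.7, 8.3, 6], [0, 0.5, 22.9]]
    - [[20.7, 8.3, 6.4], [0, 0.5, 22.9]]
    - [[20.7, 8.3, 6.4], [0, 0.5, 22.9]]

```text
t: 32.9
position: [0.4959, 0.0151, 0.0128]
eef_rot: [-0.004, 0.749, 0.663, -0.005]
force: [-0.0, 0.2, -0.4]
grip_width: 0.0277
finger_force: 29.8
```

```bash
python3 - <<'E'
from items import *
toplace(33,zr=16)
P,C,S=grab(); blobs(P,C,S,(.38,.7,-.1,.12),.011,zmax=.06)
im=viewer.snapshot("top")[0][140:250,190:300]; b=viewer.snapshot("side")[0][150:260,170:320]
cv2.imwrite("pics/c6.png",np.hstack([cv2.resize(im,(400,400),interpolation=cv2.INTER_CUBIC),cv2.resize(b,(400,400),interpolation=cv2.INTER_CUBIC)]))
E
```

```text
32.9 [0.49588405 0.01508294 0.01282351] [-0.77  0.31  0.74  2.07 -0.28  0.87  0.01] 0.0277
yaw -6.9
[[0.1,0.3,-7.0],[-0.7,0.1,-0.0]] rows>=2
[[0.1,0.4,-0.3],[-0.7,0.1,-0.0]] rows>=1
1585 c 534 7 wh 177 273 ang(x->y) 83.3 ztop [np.float64(0.035), np.float64(0.041)] bgr [124. 145. 161.]
```

View pics/c6.png

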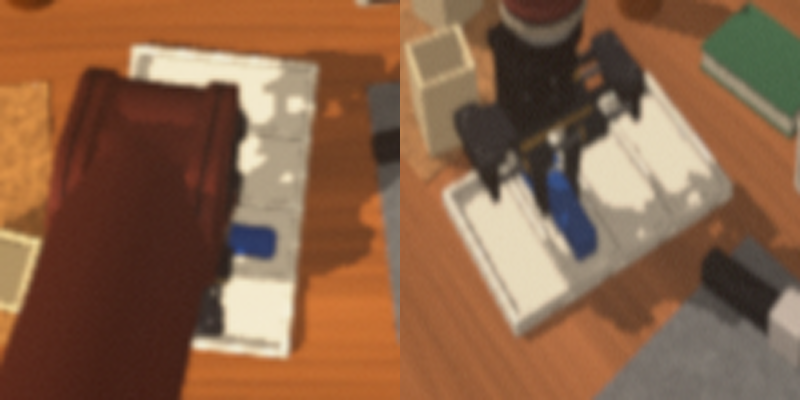

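The case sits in the third compartment with its cap towards the tab, in the right half at (570,210). I'll centre it, raise it 3 mm, release and go up.

Call:
drive_tool:
  motion:
    - [[0.1, 0.3, -0.3], [0, 0, 0]]
    - [[0.1, 0.3, -0.3], [0, 0, 0]]
    - [[0.1, 0.3, -0.3], [0, 0, 0]]

```text
t: 33.35
position: [0.5008, 0.0175, 0.0175]
eef_rot: [-0.003, 0.748, 0.664, -0.003]
force: [-1.7, -0.1, 0.1]
grip_width: 0.0277
finger_force: 29.8
```

Call:
drive_tool:
  motion:
    - [[0, 0, 0], [0, 0, 0]]
    - [[0, 0, 0], [0, 0, 0]]
    - [[0, 0, 0], [0, 0, 0]]
    - [[0, 0, 0], [0, 0, 0]]
    - [[0, 0, -2], [0, 0, 0]]
    - [[0, 0, -5], [0, 0, 0]]
    - [[0, 0, -9], [0, 0, 0]]
    - [[0, 0, -12], [0, 0, 0]]
    - [[0, 0, -12], [0, 0, 0]]
  gripper: 0.5

```text
t: 34.1
position: [0.5045, 0.0172, 0.1424]
eef_rot: [-0.002, 0.748, 0.663, 0.0]
force: [0.3, 0.3, -0.5]
grip_width: 0.0437
finger_force: 0.0
```

```bash
python3 - <<'E'
from items import *
p,r,s=pose(); print(s["t"],p,s["force"].round(1),s["grip_width"])
P,C,S=grab(); blobs(P,C,S,(.4,.68,-.46,-.12),.015,zmax=.06)
plan((489.5,-367),98,8,-15,99)
E
```

```text
34.1 [0.50446566 0.01719539 0.14237078] [ 0.3  0.3 -0.5] 0.04372023657374257
1152 c 490 -367 wh 44 133 ang(x->y) 8.8 ztop [np.float64(0.033), np.float64(0.033)] bgr [ 90. 150. 204.]
999 c 586 -207 wh 42 134 ang(x->y) 11.2 ztop [np.float64(0.041), np.float64(0.041)] bgr [42. 51. 62.]
618 c 586 -343 wh 31 106 ang(x->y) 1.9 ztop [np.float64(0.033), np.float64(0.033)] bgr [ 97. 104. 116.]
from now:
[[-37.9,3.2,2.4],[-0.4,-0.1,-14.8]] rows>=10
[[-37.9,3.3,12.4],[-0.4,-0.1,-14.8]] rows>=10
from grasp:
[[0.0,0.0,-7.0],[0.0,0.0,0.0]] rows>=2
[[39.0,-0.0,-7.0],[0.0,0.0,15.0]] rows>=10
[[39.0,-0.0,-0.4],[0.0,0.0,15.0]] rows>=10
```

Call:
drive_tool:
  motion:
    - [[-37.9, 3.2, 2.4], [0, 0, -14.8]]
    - [[-37.9, 3.2, 2.4], [0, 0, -14.8]]
    - [[-37.9, 3.2, 2.4], [0, 0, -14.8]]
    - [[-37.9, 3.2, 2.4], [0, 0, -14.8]]
    - [[-37.9, 3.2, 2.4], [0, 0, -14.8]]
    - [[-37.9, 3.2, 2.4], [0, 0, -14.8]]
    - [[-37.9, 3.2, 2.4], [0, 0, -14.8]]
    - [[-37.9, 3.2, 2.4], [0, 0, -14.8]]
    - [[-37.9, 3.2, 2.4], [0, 0, -14.8]]
    - [[-37.9, 3.2, 2.4], [0, 0, -14.8]]
    - [[-37.9, 3.2, 2.4], [0, 0, -14.8]]
    - [[-37.9, 3.2, 2.4], [0, 0, -14.8]]
    - [[-37.9, 3.2, 2.4], [0, 0, -14.8]]
    - [[-37.9, 3.2, 5], [0, 0, -14.8]]
    - [[-37.9, 3.2, 8], [0, 0, -14.8]]
    - [[-37.9, 3.2, 10.5], [0, 0, -14.8]]
    - [[-37.9, 3.3, 12.2], [0, 0, -14.8]]
    - [[-37.9, 3.3, 12.2], [0, 0, -14.8]]
    - [[-37.9, 3.3, 12.2], [0, 0, -14.8]]
  gripper: 0.2

```text
t: 35.78
position: [0.4877, -0.3612, 0.0142]
eef_rot: [-0.005, 0.656, 0.755, -0.003]
force: [0.3, -1.5, 0.6]
grip_width: 0.0694
finger_force: 0.0
```

Call:
drive_tool:
  motion:
    - [[0, 0, 0], [0, 0, 0]]
    - [[0, 0, 0], [0, 0, 0]]
    - [[0, 0, 0], [0, 0, 0]]
    - [[0, 0, 0], [0, 0, 0]]
    - [[0, 0, 0], [0, 0, 0]]
    - [[0, 0, 0], [0, 0, 0]]
    - [[0, 0, 0], [0, 0, 0]]
    - [[0, 0, 0], [0, 0, 0]]
    - [[0, 0, 0], [0, 0, 0]]
    - [[0, 0, 0], [0, 0, 0]]
    - [[0, 0, 0], [0, 0, 0]]
    - [[0, 0, 0], [0, 0, 0]]
    - [[0, 0, -2], [0, 0, 0]]
    - [[0, 0, -4.5], [0, 0, 0]]
    - [[0, 0, -7], [0, 0, 0]]
    - [[0, 0, -7], [0, 0, 0]]
  gripper: 1
  squeeze: 30

```text
t: 37.12
position: [0.4898, -0.3649, 0.089]
eef_rot: [-0.001, 0.657, 0.754, -0.002]
force: [0.6, -1.3, -1.2]
grip_width: 0.0275
finger_force: 30.0
```

```bash
python3 -c "
from items import *
toplace(99)"
```

```text
37.1167 [ 0.489781   -0.36490848  0.08897784] [-0.11  0.48  0.87  1.75 -0.4   1.11  1.03] 0.0275
yaw 7.9
[[39.3,-0.1,0.5],[-0.3,0.1,14.8]] rows>=10
[[39.3,-0.1,7.1],[-0.3,0.1,14.8]] rows>=10
```

Call:
drive_tool:
  motion:
    - [[3.7, 0, 0.5], [0, 0, 1.4]]
    - [[7.4, 0, 0.5], [0, 0, 2.8]]
    - [[11.1, 0, 0.5], [0, 0, 4.2]]
    - [[14.8, 0, 0.5], [0, 0, 5.6]]
    - [[18.5, 0, 0.5], [0, 0, 7]]
    - [[22.2, 0, 0.5], [0, 0, 8.4]]
    - [[25.9, 0, 0.5], [0, 0, 9.8]]
    - [[29.6, 0, 0.5], [0, 0, 11.2]]
    - [[33.3, 0, 0.5], [0, 0, 12.6]]
    - [[37, 0, 0.5], [0, 0, 14]]
    - [[39.3, -0.1, 0.5], [0, 0, 14.8]]
    - [[39.3, -0.1, 0.5], [0, 0, 14.8]]
    - [[39.3, -0.1, 0.5], [0, 0, 14.8]]
    - [[39.3, -0.1, 3], [0, 0, 14.8]]
    - [[39.3, -0.1, 5], [0, 0, 14.8]]
    - [[39.3, -0.1, 5.5], [0, 0, 14.8]]
    - [[39.3, -0.1, 5.5], [0, 0, 14.8]]

```text
t: 38.53
position: [0.4312, 0.0243, 0.0293]
eef_rot: [-0.003, 0.749, 0.663, -0.005]
force: [-0.3, -0.4, -1.3]
grip_width: 0.0274
finger_force: 30.0
```

```bash
python3 -c "
from items import *
toplace(99)"
```

```text
38.5333 [0.43124304 0.02430238 0.02933428] [-0.99  0.14  0.89  2.21 -0.14  0.87 -0.14] 0.0274
yaw -7.0
[[-0.0,0.2,-5.4],[-0.7,0.2,-0.1]] rows>=2
[[-0.0,0.3,1.2],[-0.7,0.2,-0.1]] rows>=1
```

Call:
drive_tool:
  motion:
    - [[0, 0.3, 0.6], [0, 0, 0]]
    - [[0, 0.3, 1.1], [0, 0, 0]]
    - [[0, 0.3, 1.1], [0, 0, 0]]
    - [[0, 0.3, 1.1], [0, 0, 0]]

```text
t: 38.87
position: [0.4354, 0.0254, 0.0198]
eef_rot: [-0.003, 0.748, 0.663, -0.003]
force: [0.0, 0.7, -0.7]
grip_width: 0.0282
finger_force: 30.0
```

Call:
drive_tool:
  motion:
    - [[0, 0, 0], [0, 0, 0]]
    - [[0, 0, 0], [0, 0, 0]]
    - [[0, 0, 0], [0, 0, 0]]
    - [[0, 0, 0], [0, 0, 0]]
    - [[0, 0, -2], [0, 0, 0]]
    - [[0, 0, -5], [0, 0, 0]]
    - [[0, 0, -9], [0, 0, 0]]
    - [[0, 0, -12], [0, 0, 0]]
    - [[0, 0, -12], [0, 0, 0]]
  gripper: 0.5

```text
t: 39.62
position: [0.4397, 0.0262, 0.1448]
eef_rot: [-0.002, 0.748, 0.663, 0.001]
force: [0.6, 0.3, 0.6]
grip_width: 0.0436
finger_force: 0.0
```

```bash
python3 - <<'E'
from items import *
p,r,s=pose(); print(s["t"],p,s["force"].round(1),s["grip_width"])
P,C,S=grab(); blobs(P,C,S,(.4,.68,-.46,-.12),.015,zmax=.06); blobs(P,C,S,(.38,.7,-.09,.11),.021,zmax=.06)
plan((585,-207),-77.5,12.5-180,159.5+1,-33)
E
```

```text
39.6167 [0.43968128 0.02622318 0.14480377] [0.6 0.3 0.6] 0.04356771917544128
998 c 585 -207 wh 42 133 ang(x->y) 12.1 ztop [np.float64(0.041), np.float64(0.04)] bgr [41.5 49.5 60. ]
617 c 585 -340 wh 30 100 ang(x->y) 1.6 ztop [np.float64(0.033), np.float64(0.033)] bgr [ 95. 102. 114.]
495 c 437 19 wh 132 41 ang(x->y) 86.3 ztop [np.float64(0.033), np.float64(0.034)] bgr [ 97. 154. 208.]
496 c 497 12 wh 129 38 ang(x->y) 78.9 ztop [np.float64(0.034), np.float64(0.034)] bgr [131.  83.  63.]
from now:
[[-21.9,17.6,2.6],[-0.3,0.6,160.7]] rows>=23
[[-21.9,17.7,12.6],[-0.3,0.6,160.7]] rows>=23
from grasp:
[[0.0,0.0,-7.0],[0.0,0.0,0.0]] rows>=2
[[-21.9,-2.7,-7.0],[0.0,0.0,-160.5]] rows>=23
[[-21.9,-2.7,-0.4],[0.0,0.0,-160.5]] rows>=23
```

Case and brush are in, lying flat at (497,12) and (437,19) mm. Next is the torch, which needs a big wrist turn.

Call:
drive_tool:
  motion:
    - [[-2, 1, 0], [0, 0, 7]]
    - [[-4, 3, 0], [0, 0, 14]]
    - [[-6, 5, 0], [0, 0, 21]]
    - [[-8, 7, 0], [0, 0, 28]]
    - [[-10, 9, 0], [0, 0, 35]]
    - [[-12, 11, 0], [0, 0, 42]]
    - [[-14, 13, 0], [0, 0, 49]]
    - [[-16, 15, 0], [0, 0, 56]]
    - [[-18, 16, 0], [0, 0, 63]]
    - [[-20, 17, 0], [0, 0, 70]]
    - [[-21.9, 17.6, 0], [0, 0, 77]]
    - [[-21.9, 17.6, 0], [0, 0, 84]]
    - [[-21.9, 17.6, 0], [0, 0, 91]]
    - [[-21.9, 17.6, 0], [0, 0, 98]]
    - [[-21.9, 17.6, 0], [0, 0, 105]]
    - [[-21.9, 17.6, 0], [0, 0, 112]]
    - [[-21.9, 17.6, 0], [0, 0, 119]]
    - [[-21.9, 17.6, 0], [0, 0, 126]]
    - [[-21.9, 17.6, 0], [0, 0, 133]]
    - [[-21.9, 17.6, 0], [0, 0, 140]]
  gripper: 0.2

```text
t: 41.38
position: [0.5842, -0.2129, 0.1362]
eef_rot: [0.003, 0.878, -0.479, -0.005]
force: [0.0, -0.3, 0.3]
grip_width: 0.0696
finger_force: 0.0
```

Call:
drive_tool:
  motion:
    - [[0, 0, 0], [0, 0, 5]]
    - [[0, 0, 0], [0, 0, 10]]
    - [[0, 0, 0], [0, 0, 15]]
    - [[0, 0, 0], [0, 0, 20.5]]
    - [[0, 0, 0], [0, 0, 20.5]]
    - [[0, 0, 0], [0, 0, 20.5]]

```text
t: 41.88
position: [0.5844, -0.2129, 0.1367]
eef_rot: [0.004, 0.781, -0.624, -0.004]
force: [-1.0, -0.2, 0.3]
grip_width: 0.0696
finger_force: 0.0
```

```bash
python3 - <<'E'
from items import *
p,r,s=pose(); print(s["t"],p,s["joint_positions"].round(2),s["force"].round(1),s["grip_width"])
plan((585,-207),-77.5,12.5-180,160.5,-33)
go(([534,10,33+100],tool(-90)))
E
```

```text
41.8833 [ 0.58435067 -0.21289354  0.13668217] [-0.62  0.74  1.35  1.68 -0.73  1.35 -2.06] [-1.  -0.2  0.3] 0.06957070248727242
from now:
[[-0.1,-0.2,2.4],[0.6,0.1,0.3]] rows>=1
[[-0.0,-0.3,12.4],[0.6,0.1,0.3]] rows>=3
from grasp:
[[0.0,0.0,-7.0],[0.0,0.0,0.0]] rows>=2
[[-21.9,-2.7,-7.0],[0.0,0.0,-160.5]] rows>=23
[[-21.9,-2.7,-0.4],[0.0,0.0,-160.5]] rows>=23
[[-22.8,-0.0,2.3],[0.4,0.5,-77.2]] rows>=11
```

Call:
drive_tool:
  motion:
    - [[0, -0.2, 3], [0, 0, 0]]
    - [[0, -0.2, 6], [0, 0, 0]]
    - [[0, -0.3, 9], [0, 0, 0]]
    - [[0, -0.3, 11.5], [0, 0, 0]]
    - [[0, -0.3, 12.2], [0, 0, 0]]
    - [[0, -0.3, 12.2], [0, 0, 0]]
    - [[0, -0.3, 12.2], [0, 0, 0]]

```text
t: 42.47
position: [0.5869, -0.2126, 0.0167]
eef_rot: [0.003, 0.781, -0.625, -0.004]
force: [-0.2, 0.4, 1.2]
grip_width: 0.0697
finger_force: 0.0
```

Call:
drive_tool:
  motion:
    - [[0, 0, 0], [0, 0, 0]]
    - [[0, 0, 0], [0, 0, 0]]
    - [[0, 0, 0], [0, 0, 0]]
    - [[0, 0, 0], [0, 0, 0]]
    - [[0, 0, 0], [0, 0, 0]]
    - [[0, 0, 0], [0, 0, 0]]
    - [[0, 0, 0], [0, 0, 0]]
    - [[0, 0, 0], [0, 0, 0]]
    - [[0, 0, 0], [0, 0, 0]]
    - [[0, 0, 0], [0, 0, 0]]
    - [[0, 0, 0], [0, 0, 0]]
    - [[0, 0, 0], [0, 0, 0]]
    - [[0, 0, -2], [0, 0, 0]]
    - [[0, 0, -4.5], [0, 0, 0]]
    - [[0, 0, -8], [0, 0, 0]]
    - [[0, 0, -8], [0, 0, 0]]
  gripper: 1
  squeeze: 30

```text
t: 43.8
position: [0.5894, -0.2141, 0.1014]
eef_rot: [0.002, 0.78, -0.625, -0.001]
force: [1.3, -2.0, -0.3]
grip_width: 0.0278
finger_force: 29.9
```

```bash
python3 -c "
from items import *
toplace(-33)"
```

```text
43.8 [ 0.58939354 -0.21411022  0.10139141] [-0.6   0.77  1.3   1.7  -0.76  1.29 -2.05] 0.0278
yaw -167.4
[[-22.2,-2.5,1.8],[0.2,0.3,-160.5]] rows>=23
[[-22.2,-2.5,8.4],[0.2,0.3,-160.5]] rows>=23
```

Call:
drive_tool:
  motion:
    - [[-1, 0, 0], [0, 0, -7]]
    - [[-2, 0, 0], [0, 0, -14]]
    - [[-3.5, -0.2, 0], [0, 0, -21]]
    - [[-5, -0.4, 0], [0, 0, -28]]
    - [[-6.5, -0.6, 0], [0, 0, -35]]
    - [[-8, -0.8, 0], [0, 0, -42]]
    - [[-9.5, -1, 0], [0, 0, -49]]
    - [[-11, -1.2, 0], [0, 0, -56]]
    - [[-12.5, -1.4, 0], [0, 0, -63]]
    - [[-14, -1.6, 0], [0, 0, -70]]
    - [[-15.5, -1.8, 0], [0, 0, -77]]
    - [[-17, -2, 0], [0, 0, -84]]
    - [[-18.5, -2.2, 0], [0, 0, -91]]
    - [[-20, -2.4, 0], [0, 0, -98]]
    - [[-21.5, -2.5, 0], [0, 0, -105]]
    - [[-22.2, -2.5, 0], [0, 0, -112]]
    - [[-22.2, -2.5, 0], [0, 0, -119]]
    - [[-22.2, -2.5, 0], [0, 0, -126]]
    - [[-22.2, -2.5, 0], [0, 0, -133]]
    - [[-22.2, -2.5, 0], [0, 0, -140]]

```text
t: 45.47
position: [0.563, 0.0099, 0.096]
eef_rot: [-0.003, 0.853, 0.522, -0.004]
force: [-0.3, -1.0, -2.2]
grip_width: 0.0274
finger_force: 29.9
```

Call:
drive_tool:
  motion:
    - [[0, 0, 0], [0, 0, -6]]
    - [[0, 0, 0], [0, 0, -12]]
    - [[0, 0, 0], [0, 0, -18]]
    - [[0, 0, 0], [0, 0, -20.5]]
    - [[0, 0, 0], [0, 0, -20.5]]
    - [[0, 0, 2], [0, 0, -20.5]]
    - [[0, 0, 4], [0, 0, -20.5]]
    - [[0, 0, 6], [0, 0, -20.5]]
    - [[0, 0, 6], [0, 0, -20.5]]

```text
t: 46.22
position: [0.5601, 0.0099, 0.0328]
eef_rot: [-0.005, 0.749, 0.663, -0.006]
force: [-1.8, -0.2, -2.4]
grip_width: 0.0274
finger_force: 29.9
```

```bash
python3 -c "
from items import *
toplace(-33)"
```

```text
46.2167 [0.56011527 0.00994584 0.03279732] [-0.71  0.42  0.74  1.9  -0.34  0.96  0.07] 0.0274
yaw -7.0
[[-0.1,0.5,-5.0],[-0.8,0.1,-0.1]] rows>=2
[[-0.1,0.6,1.6],[-0.8,0.1,-0.1]] rows>=1
```

Call:
drive_tool:
  motion:
    - [[-0.1, 0.6, 0.3], [-0.8, 0, 0]]
    - [[-0.1, 0.6, 0.9], [-0.8, 0, 0]]
    - [[-0.1, 0.6, 1.4], [-0.8, 0, 0]]
    - [[-0.1, 0.6, 1.4], [-0.8, 0, 0]]
    - [[-0.1, 0.6, 1.4], [-0.8, 0, 0]]

```text
t: 46.63
position: [0.5686, 0.0084, 0.0225]
eef_rot: [0.002, 0.748, 0.664, 0.001]
force: [-0.1, 0.6, -1.8]
grip_width: 0.0276
finger_force: 29.9
```

Call:
drive_tool:
  motion:
    - [[0, 0, 0], [0, 0, 0]]
    - [[0, 0, 0], [0, 0, 0]]
    - [[0, 0, 0], [0, 0, 0]]
    - [[0, 0, 0], [0, 0, 0]]
    - [[0, 0, -2], [0, 0, 0]]
    - [[0, 0, -5], [0, 0, 0]]
    - [[0, 0, -9], [0, 0, 0]]
    - [[0, 0, -12], [0, 0, 0]]
    - [[0, 0, -12], [0, 0, 0]]
  gripper: 0.5

```text
t: 47.38
position: [0.5713, 0.0081, 0.1484]
eef_rot: [0.004, 0.748, 0.663, 0.005]
force: [0.9, -0.6, 1.2]
grip_width: 0.0434
finger_force: 0.0
```

```bash
python3 - <<'E'
from items import *
p,r,s=pose(); print(s["t"],p,s["force"].round(1),s["grip_width"])
P,C,S=grab(); blobs(P,C,S,(.4,.68,-.46,-.12),.015,zmax=.06); blobs(P,C,S,(.38,.7,-.09,.11),.021,zmax=.06)
plan((585,-358),-90.4,-0.4-180,173.5,-99)
E
```

```text
47.3833 [0.57131881 0.00811649 0.14841034] [ 0.9 -0.6  1.2] 0.043368266708336524
624 c 585 -355 wh 131 31 ang(x->y) 87.8 ztop [np.float64(0.034), np.float64(0.033)] bgr [ 98. 106. 117.]
585 c 435 22 wh 136 42 ang(x->y) 83.4 ztop [np.float64(0.033), np.float64(0.034)] bgr [ 95. 153. 207.]
526 c 500 10 wh 129 38 ang(x->y) 83.2 ztop [np.float64(0.034), np.float64(0.034)] bgr [129.  83.  60.]
514 c 569 1 wh 131 41 ang(x->y) 83.2 ztop [np.float64(0.034), np.float64(0.041)] bgr [45. 51. 60.]
from now:
[[-36.7,6.0,3.1],[-0.1,-0.6,173.6]] rows>=25
[[-36.7,5.9,13.1],[-0.1,-0.6,173.6]] rows>=25
from grasp:
[[0.0,0.0,-7.0],[0.0,0.0,0.0]] rows>=2
[[-36.3,-4.3,-7.0],[-0.0,-0.0,-173.5]] rows>=25
[[-36.3,-4.3,-0.4],[-0.0,-0.0,-173.5]] rows>=25
```

Three are placed, all flat and aligned with the rack. Now the grey spoon on the mat at (585,-357) mm.

Call:
drive_tool:
  motion:
    - [[-3, 0.4, 0], [0, 0, 7]]
    - [[-6, 0.8, 0], [0, 0, 14]]
    - [[-9, 1.2, 0], [0, 0, 21]]
    - [[-12, 1.6, 0], [0, 0, 28]]
    - [[-15, 2, 0], [0, 0, 35]]
    - [[-18, 2.5, 0], [0, 0, 42]]
    - [[-21, 3, 0], [0, 0, 49]]
    - [[-24, 3.5, 0], [0, 0, 56]]
    - [[-27, 4, 0], [0, 0, 63]]
    - [[-30, 4.5, 0], [0, 0, 70]]
    - [[-33, 5, 0], [0, 0, 77]]
    - [[-36, 5.5, 0], [0, 0, 84]]
    - [[-36.7, 6, 0], [0, 0, 91]]
    - [[-36.7, 6, 0], [0, 0, 98]]
    - [[-36.7, 6, 0], [0, 0, 105]]
    - [[-36.7, 6, 0], [0, 0, 112]]
    - [[-36.7, 6, 0], [0, 0, 119]]
    - [[-36.7, 6, 0], [0, 0, 126]]
    - [[-36.7, 6, 0], [0, 0, 133]]
    - [[-36.7, 6, 0], [0, 0, 140]]
  gripper: 0.2

```text
t: 49.15
position: [0.5832, -0.3627, 0.141]
eef_rot: [-0.001, 0.878, -0.479, 0.001]
force: [0.7, 0.1, -0.1]
grip_width: 0.0697
finger_force: 0.0
```

Call:
drive_tool:
  motion:
    - [[0, 0, 0], [0, 0, 6]]
    - [[0, 0, 0], [0, 0, 12]]
    - [[0, 0, 0], [0, 0, 18]]
    - [[0, 0, 0], [0, 0, 24]]
    - [[0, 0, 0], [0, 0, 30]]
    - [[0, 0, 0], [0, 0, 33.6]]
    - [[0, 0, 0], [0, 0, 33.6]]
    - [[0, 0, 0], [0, 0, 33.6]]

```text
t: 49.82
position: [0.5832, -0.3629, 0.1414]
eef_rot: [0.001, -0.705, 0.709, -0.001]
force: [-0.4, -0.1, -0.4]
grip_width: 0.0694
finger_force: 0.0
```

```bash
python3 - <<'E'
from items import *
p,r,s=pose(); print(s["t"],p,s["joint_positions"].round(2),s["force"].round(1),s["grip_width"])
Y=r.as_matrix()[:,1]; print(np.degrees(np.arctan2(Y[1],Y[0])))
plan((585,-357),-90.4,-0.8-180,173.5,-99)
E
```

```text
49.8167 [ 0.58324441 -0.36289454  0.14140233] [-0.29  0.86  1.33  1.51 -0.84  1.43 -2.08] [-0.4 -0.1 -0.4] 0.06938025405487168
179.65174628781523
from now:
[[-0.1,-0.2,2.8],[-0.2,-0.0,0.5]] rows>=1
[[-0.1,-0.1,12.8],[-0.2,-0.0,0.5]] rows>=4
from grasp:
[[0.0,0.0,-7.0],[0.0,0.0,0.0]] rows>=2
[[-36.3,-4.1,-7.0],[-0.0,-0.0,-173.5]] rows>=25
[[-36.3,-4.1,-0.4],[-0.0,-0.0,-173.5]] rows>=25
```

Call:
drive_tool:
  motion:
    - [[0, -0.2, 3], [0, 0, 0.5]]
    - [[0, -0.2, 6], [0, 0, 0.5]]
    - [[0, -0.2, 9], [0, 0, 0.5]]
    - [[0, -0.2, 11.5], [0, 0, 0.5]]
    - [[0, -0.2, 12.7], [0, 0, 0.5]]
    - [[0, -0.2, 12.7], [0, 0, 0.5]]
    - [[0, -0.2, 12.7], [0, 0, 0.5]]

```text
t: 50.4
position: [0.5862, -0.3634, 0.0161]
eef_rot: [0.001, -0.702, 0.713, -0.002]
force: [0.0, -0.7, 1.6]
grip_width: 0.0695
finger_force: 0.0
```

Call:
drive_tool:
  motion:
    - [[0, 0, 0], [0, 0, 0]]
    - [[0, 0, 0], [0, 0, 0]]
    - [[0, 0, 0], [0, 0, 0]]
    - [[0, 0, 0], [0, 0, 0]]
    - [[0, 0, 0], [0, 0, 0]]
    - [[0, 0, 0], [0, 0, 0]]
    - [[0, 0, 0], [0, 0, 0]]
    - [[0, 0, 0], [0, 0, 0]]
    - [[0, 0, 0], [0, 0, 0]]
    - [[0, 0, 0], [0, 0, 0]]
    - [[0, 0, 0], [0, 0, 0]]
    - [[0, 0, 0], [0, 0, 0]]
    - [[0, 0, -2], [0, 0, 0]]
    - [[0, 0, -4.5], [0, 0, 0]]
    - [[0, 0, -8], [0, 0, 0]]
    - [[0, 0, -8], [0, 0, 0]]
  gripper: 1
  squeeze: 30

```text
t: 51.73
position: [0.5872, -0.3655, 0.1019]
eef_rot: [0.001, -0.701, 0.713, -0.005]
force: [-0.4, -1.2, 0.8]
grip_width: 0.0277
finger_force: 29.8
```

```bash
python3 -c "
from items import *
toplace(-99)"
```

```text
51.7333 [ 0.58723098 -0.36550626  0.10192519] [-0.28  0.89  1.29  1.54 -0.87  1.36 -2.07] 0.0277
yaw 179.0
[[-36.6,-3.7,1.7],[0.4,-0.9,-174.1]] rows>=25
[[-36.7,-3.7,8.3],[0.4,-0.9,-174.1]] rows>=25
```

Call:
drive_tool:
  motion:
    - [[-2, -0.2, 0], [0, 0, -7]]
    - [[-4, -0.4, 0], [0, 0, -14]]
    - [[-6, -0.6, 0], [0, 0, -21]]
    - [[-8, -0.8, 0], [0, 0, -28]]
    - [[-10, -1, 0], [0, 0, -35]]
    - [[-12, -1.2, 0], [0, 0, -42]]
    - [[-14, -1.4, 0], [0, 0, -49]]
    - [[-16, -1.6, 0], [0, 0, -56]]
    - [[-18, -1.8, 0], [0, 0, -63]]
    - [[-20, -2, 0], [0, 0, -70]]
    - [[-22, -2.2, 0], [0, 0, -77]]
    - [[-24, -2.4, 0], [0, 0, -84]]
    - [[-26, -2.6, 0], [0, 0, -91]]
    - [[-28, -2.8, 0], [0, 0, -98]]
    - [[-30, -3, 0], [0, 0, -105]]
    - [[-32, -3.2, 0], [0, 0, -112]]
    - [[-34, -3.4, 0], [0, 0, -119]]
    - [[-36, -3.6, 0], [0, 0, -126]]
    - [[-36.6, -3.7, 0], [0, 0, -133]]
    - [[-36.6, -3.7, 0], [0, 0, -140]]

```text
t: 53.4
position: [0.6292, 0.0053, 0.095]
eef_rot: [0.001, 0.908, 0.419, 0.002]
force: [0.7, -0.4, -1.0]
grip_width: 0.028
finger_force: 29.8
```

Call:
drive_tool:
  motion:
    - [[0, 0, 0], [0, 0, -6]]
    - [[0, 0, 0], [0, 0, -12]]
    - [[0, 0, 0], [0, 0, -18]]
    - [[0, 0, 0], [0, 0, -24]]
    - [[0, 0, 0], [0, 0, -30]]
    - [[0, 0, 0], [0, 0, -34]]
    - [[0, 0, 0], [0, 0, -34]]
    - [[0, 0, 2], [0, 0, -34]]
    - [[0, 0, 4], [0, 0, -34]]
    - [[0, 0, 6], [0, 0, -34]]
    - [[0, 0, 6], [0, 0, -34]]
    - [[0, 0, 6], [0, 0, -34]]

```text
t: 54.4
position: [0.6285, 0.0019, 0.0348]
eef_rot: [0.001, 0.749, 0.662, 0.0]
force: [0.1, 0.1, 0.1]
grip_width: 0.0281
finger_force: 29.8
```

```bash
python3 -c "
from items import *
toplace(-99)"
```

```text
54.4 [0.62846531 0.00187531 0.03480147] [-0.62  0.54  0.71  1.74 -0.4   1.01  0.12] 0.0281
yaw -7.1
[[-0.2,0.3,-4.8],[0.1,0.1,-0.2]] rows>=2
[[-0.1,0.3,1.8],[0.1,0.1,-0.2]] rows>=1
```

Call:
drive_tool:
  motion:
    - [[-0.2, 0.3, 0.6], [0, 0, 0]]
    - [[-0.2, 0.3, 1.2], [0, 0, 0]]
    - [[-0.2, 0.3, 1.7], [0, 0, 0]]
    - [[-0.2, 0.3, 1.7], [0, 0, 0]]
    - [[-0.2, 0.3, 1.7], [0, 0, 0]]

```text
t: 54.82
position: [0.632, -0.0002, 0.0185]
eef_rot: [0.002, 0.749, 0.663, 0.001]
force: [0.9, 0.2, -0.6]
grip_width: 0.0275
finger_force: 29.8
```

Call:
drive_tool:
  motion:
    - [[0, 0, 0], [0, 0, 0]]
    - [[0, 0, 0], [0, 0, 0]]
    - [[0, 0, 0], [0, 0, 0]]
    - [[0, 0, 0], [0, 0, 0]]
    - [[0, 0, -2], [0, 0, 0]]
    - [[0, 0, -5], [0, 0, 0]]
    - [[0, 0, -9], [0, 0, 0]]
    - [[0, 0, -13], [0, 0, 0]]
    - [[-12, 0, -16], [0, 0, 0]]
    - [[-16, -2, -18], [0, 0, 0]]
    - [[-20, -4, -20], [0, 0, 0]]
    - [[-24, -6, -20], [0, 0, 0]]
    - [[-24, -6, -20], [0, 0, 0]]
    - [[-24, -6, -20], [0, 0, 0]]
  gripper: 0.5

```text
t: 55.98
position: [0.5455, -0.2246, 0.217]
eef_rot: [0.002, 0.749, 0.663, 0.002]
force: [0.9, -0.9, 0.1]
grip_width: 0.0435
finger_force: 0.0
```

```bash
python3 - <<'E'
from items import *
p,r,s=pose(); print(s["t"],p,s["force"].round(1),s["grip_width"])
P,C,S=grab(); blobs(P,C,S,(.38,.7,-.09,.11),.021,zmax=.06);blobs(P,C,S,(.38,.7,.12,.47),.07,zmax=.09)
im=viewer.snapshot("top")[0][100:260,100:420]; b=viewer.snapshot("side")[0][90:330,110:430]
cv2.imwrite("pics/c7.png",np.hstack([cv2.resize(im,(400,300),interpolation=cv2.INTER_CUBIC),cv2.resize(b,(400,300),interpolation=cv2.INTER_CUBIC)]))
E
```

```text
55.9833 [ 0.5454614  -0.22458796  0.2170196 ] [ 0.9 -0.9  0.1] 0.04347901622050286
800 c 435 19 wh 133 42 ang(x->y) 83.3 ztop [np.float64(0.034), np.float64(0.034)] bgr [ 95. 159. 215.]
750 c 498 13 wh 133 38 ang(x->y) 80.6 ztop [np.float64(0.034), np.float64(0.034)] bgr [136.  88.  65.]
782 c 566 3 wh 133 43 ang(x->y) 79.2 ztop [np.float64(0.04), np.float64(0.041)] bgr [58.  67.  78.5]
412 c 629 -26 wh 94 28 ang(x->y) 84.0 ztop [np.float64(0.033), np.float64(0.033)] bgr [108. 116. 130.]
326 c 466 186 wh 73 65 ang(x->y) 74.8 ztop [np.float64(0.083), np.float64(0.081)] bgr [117. 167. 197.]
328 c 553 325 wh 67 71 ang(x->y) 11.6 ztop [np.float64(0.082), np.float64(0.081)] bgr [111. 157. 187.]
```

View pics/c7.png

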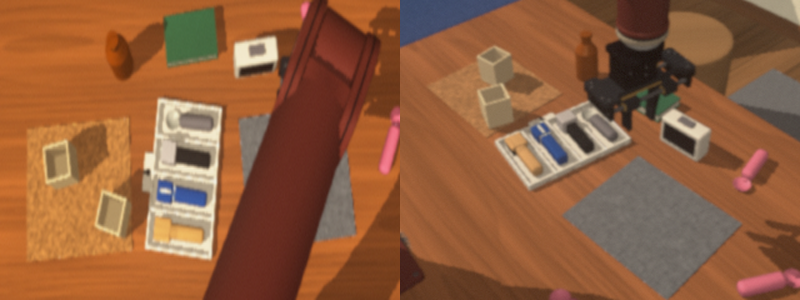

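The beakers, at (60,163) and (113,213) in the left half, stand mouth up on the cork. The four things lie one to a compartment with their heads to the tab, at (190,122), (185,155), (185,192) and (178,232). The bottle, clock and book are undisturbed, and the gripper is clear.

```bash
python3 -c "
from cell import order
print(order.close_job())"
```

```text
the job is handed in; nothing more can be done
None
```

I handed the job in at about 56 s of the 210 s allowed: the last check showed both beakers mouth up on the cork mat and all four things flat in the rack, heads to the tab. The bottle, clock and book looked undisturbed and the gripper was clear, but no verdict came back.

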